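Nest the ceramic desk set

ROBOT

A 6-joint arm with a two-finger parallel gripper is mounted at the origin on the work surface. World frame = base frame: x ahead of the robot, y to its left, z up, the work surface at z = 0. Lengths are in mm, angles in rad, forces in N, time in s.
With the tool pointing down it reaches from about 400 to 825 mm from the base axis. Payload 7 kg.
Tool frame: the origin (TCP) lies midway between the tips of the shut fingers; the grasp point (between the pads) lies 19 mm behind it; z points along the fingers, y is the line along which they close (so a half turn about z gives the same grasp; the last joint's range is limited). The gripper opens to 85 mm and grips with 20 to 120 N. Pads are 22 mm wide; open, the fingers measure 114 mm over their backs; the gripper's body (76 mm by 85 mm) begins 54 mm behind the grasp point. The pads swing forward as they close: fully open they stand 13 mm farther back than shut.
Start: joints at [-0.927, 0.359, 0.012, 0, -1.224, -0.288], TCP at [235.102, -632.71, 207.802] pointing down, gripper open.
Joint ranges: [-3.07, 3.07], [-1.43, 2.12], [-1.02, 1.25], [-3.03, 1.67], [-3.05, -0], [-3.03, 3.03]. Speed limits (rad/s): [2.39, 2.39, 3.01, 3.14, 3.14, 3.14].

INTERFACE

Orientations are given as a unit quaternion [w, x, y, z].
In Python, from rig import r gives the robot as it stands.
- The arm moves only by the tool apply_moves, never from a script. Its argument "steps" is a list that holds one entry, the list of rows, each a list of 4 numbers: the shift along the tool's x, y, z in m, then the turn about the tool's z in rad. In form: [[[dx, dy, dz, turn], ...]]. A call has 1 to 12 rows; each row is the pose to reach, as a shift and turn from the pose commanded when the call began, along the tool's axes at that moment; what a row does not reach only later rows make up. A row lasts 1/12 s, in which the tool goes at most 41.7 mm and 7.16 degrees, less where a joint would pass 70% of its speed; a pose out of reach is approached as far as the arm can. A call with a gripper value outside its range is refused whole. "fingers" is the opening, from -1 (shut) to 1 (fully open), set as the call begins (left out, the last holds). The fingers move at their own pace and stop on an object; "newtons" is the grip in N (left out, the last holds). Time passes only in rows, so rows that repeat a pose let the fingers close. It gives the time, the measured TCP pose, the force, the opening and the grip force at its end, in the units of the state.
- r.get_obs(): the state, without advancing time (a new reading comes with each control period).
- r.grab_frame(name): name is "scene" or "side" or "wrist"; returns the picture (384x512x3 uint8, blue, green, red); there is no depth.
- r.camera_params(name): a dict with "K" (3x3 intrinsics, pixels), "rvec" (rotation vector, rad) and "tvec" (3), from world to camera coordinates, as OpenCV has them; the wrist camera has in their place "mount" (4x4, takes a point from camera to tool coordinates, whose origin is the TCP and whose axes are the flange's). Camera axes: x right, y down, z forward; pixel columns grow to the right and rows downward; lengths in mm; the calibration is good to about 2 mm. A picture is of the moment at which its call begins: read the wrist's pose just before it. camera_params takes no time and is no camera call.
- r.sign_off(): hands the job in; it is judged then, once.
Trained networks look in the newest picture that a camera, given by its name, has taken for a name from the list of things; names that differ only in an ending like _2 or _b are one class to them, and where a whole thing is asked for, a point or a joint stands for the part that bears it (a point fixed in the world has none). Each returns a list of dicts, best first, with "score" (0 to 1); they miss things now and then, are a little off and sometimes report something else, mostly with a low value. They report only what shows in the picture. A call takes as long as a camera call. They do not tell look-alikes from the thing itself.
- r.search_frame(camera, target): "bbox" ([left, top, right, bottom] in pixels, round what is visible of it).
- r.tip_of(camera, target): "xy" ([column, row] in pixels: a listed point, or the origin of a listed thing).
The state is a dict: "time_s": time; "joints": joint angles; "dq": joint speeds; "joint_torque": joint torques, N m; "position": TCP position; "eef_rot": TCP orientation; "wrist_force": force on the tool from outside, world axes, zero at the start; "ft_torque": the same for the moment, N m; "grip_width": finger opening in mm; "grip_force": force on a finger pad.
Only numpy, scipy, OpenCV 4.12 (cv2) and the standard library are available. Lean on these libraries where they do the work, as an engineer would, in place of code of your own. Each camera call takes 0.05 s, during which the arm holds its last target. There are 200 camera calls.

TASK

Tidy up the white ceramic desk set: nest the three pieces in size order, the marker pot in the low clip dish and the slim pen cup in the marker pot, each standing upright and fully down, and leave the dish where it stands. The pot and the cup stand half under the front edge of the wooden desk shelf, so reach in for them at a slant without bumping the shelf; they are ceramic, so set them down and do not drop them or knock them over, and leave everything else on the desk as it is.

Things in the scene. Friction and masses are not known exactly. Their poses are not given: they have to be found in the camera images.
- clip_dish: White glazed ceramic clip dish, widest and lowest of the set: round, open, 86 mm outer diameter at the rim, 78 at the foot, 38 mm high, wall 5 mm, floor 6 mm thick (inside 76 mm at the rim, 68 at the floor). About 0.25 kg. Stands in the open on the right; the nest is made in it. Origin: centre of its underside, z up along its axis.
- marker_pot: White glazed ceramic marker pot, the middle one; round, open, slightly tapered, 67 mm outer diameter at the rim, 62 at the foot, 78 mm high, wall 4 mm, floor 6 mm thick (inside 59 mm at the rim, 54 at the floor). 0.17 to 0.33 kg. Starts upright half under the shelf's front edge. Origin: centre of its underside, z up along its axis. Nested, its foot rests on the dish floor, 3 mm of play all round.
- pen_cup: White glazed ceramic pen cup, slimmest and tallest: round, open, 50 mm outer diameter at the rim, 48 at the foot, 112 mm high, wall 4 mm, floor 6 mm thick. 0.15 to 0.29 kg. Starts upright half under the shelf's front edge; it or the pot may be the left one. Origin: centre of its underside, z up along its axis. Nested, its foot rests on the pot's floor, 3 mm of play all round.
- desk_shelf: Wooden desk shelf, fixed: board 600 mm wide, 240 deep, 18 thick, underside 250 mm above the desk, a panel at each end (inner faces 282 mm either side of the middle). Origin on the desk below the middle of the board's front edge; x points into the shelf, away from the robot, y along the edge, z up. The pot and the cup stand with their axes at x 0 to 0.012, y -0.17 to 0.15. Tray on top.
- coffee_mug: Bystander: steel mug, 80 mm wide, 95 mm high, with a handle; on the desk, left. Origin at the centre of its underside.
- pen_caddy: Bystander: black mesh pen caddy full of pens and scissors, 80 mm wide, pens up to 172 mm high; on the desk, left of the shelf. Origin at the centre of its underside. Not part of the ceramic set.
- stapler: Bystander: black stapler, 140 x 36 x 55 mm, in front of the shelf. Origin at the centre of its underside, x along its length.
- tape_dispenser: Bystander: grey tape dispenser, 135 x 50 x 81 mm, on the desk, left, nearer the robot. Origin at the centre of its underside, x along its length.
- pencil: Bystander: yellow pencil lying on the desk, 182 mm long, 7 mm thick, x along its length. Origin at the middle of its underside.
- note_block: Bystander: block of yellow notes, 76 x 76 x 30 mm, deep under the shelf between the two ceramic pieces. Origin at the centre of its underside.
- glue_stick: Bystander: glue stick standing upright under the shelf near its left panel, 28 mm wide, 96 mm high. Origin at the centre of its underside.
- mouse: Bystander: black computer mouse, 104 x 60 x 33 mm, on a thin black mouse pad near the robot, right. Origin at the centre of its underside. (Also fixed on the desk: an open laptop, 250 mm high, left of the robot, and a desk phone, 110 mm high, far right beyond the dish.)
There are look-alikes about, which are no part of the job. What is shaped like the marker_pot but blue or yellow is not meant.

How it is judged:
By the outcome, as a careful person would: the job done as asked, in the order asked, and still so for the second after the job is handed in, with the robot touching nothing.
It also fails if it takes over 69 s, if anything falls off the work surface, if the arm or the gripper's body presses on something with over 40 N, if the wrist force passes 120 N, or if a joint passes its speed limit or range.

## Working session

There is one attempt and no reset: what is moved stays moved. The work goes in short steps, Python scripts to look and compute and a tool call to move; the robot and the scene stay as the last step left them, time stands still between calls to the robot, and variables do not carry over. Pictures are saved under pics/ and viewed, at most 10 in all, crops included, and the job is handed in when it is done.

Besides the shell and the picture viewer there is one more tool, called after "Call:" as name([rows], argument=value, ...), one row to a line, values as JSON. apply_moves: Moves the arm, as the interface text tells. Its arguments: {"type":"object","properties":{"steps":{"type":"array","items":{"type":"array","items":{"type":"array","items":{"type":"number"}}}},"fingers":{"type":"number"},"newtons":{"type":"number"}},"required":["steps"]}

```bash
ls; mkdir -p pics
python3 - <<'E'
from rig import r
import cv2,numpy as np
print(r.get_obs())
for c in ["scene","side","wrist"]:
    print(c,r.camera_params(c))
a=r.grab_frame("scene");b=r.grab_frame("side")
cv2.imwrite("pics/scene0.png",a);cv2.imwrite("pics/side0.png",b)
for c in ["scene","side"]:
    for t in ["clip_dish","marker_pot","pen_cup","desk_shelf"]:
        print(c,t,[(np.round(d["bbox"]),round(d["score"],2)) for d in r.search_frame(c,t)],[(np.round(d["xy"]),round(d["score"],2)) for d in r.tip_of(c,t)])
print(r.get_obs()["time_s"])
E
```

```text
pics
{'time_s': 0.0, 'joints': array([-9.26925003e-01,  3.59432161e-01,  1.10599891e-02, -3.74586527e-04,
       -1.22410056e+00, -2.88079531e-01]), 'dq': array([-0.00088609,  0.00038593,  0.00066972,  0.00030188,  0.00059567,
       -0.00060942]), 'joint_torque': array([-6.72769802e-04, -5.83315837e+01,  2.93422115e+01,  6.93632796e+00,
       -5.85034228e-03,  3.34490460e-05]), 'position': array([ 234.90798885, -632.24527578,  206.83052681]), 'eef_rot': array([-2.19277327e-04, -1.76896223e-01,  9.84229136e-01,  8.27953296e-04]), 'wrist_force': array([ 0.20156875,  0.4223526 , -0.52171251]), 'ft_torque': array([0.03630961, 0.00710505, 0.05529583]), 'grip_force': 0.0, 'grip_width': 85.1480796608465}
scene {'K': array([[354.35342994,   0.        , 254.01702423],
       [  0.        , 354.35342994, 190.69683446],
       [  0.        ,   0.        ,   1.        ]]), 'rvec': array([ 2.74806285, -0.12062023,  0.02008967]), 'tvec': array([-524.20618785,   81.25770475, 1248.36926522])}
side {'K': array([[396.23938299,   0.        , 260.45811473],
       [  0.        , 396.23938299, 195.6508
[... 1159 characters left out ...]
.6)] [(array([271., 147.]), 0.71), (array([202., 145.]), 0.21)]
scene desk_shelf [(array([272.,  60., 376., 259.]), 0.96)] []
side clip_dish [(array([329., 141., 354., 160.]), 0.86), (array([198., 191., 218., 223.]), 0.72), (array([156., 196., 169., 219.]), 0.68)] [(array([342., 154.]), 0.69)]
side marker_pot [(array([255., 153., 270., 181.]), 0.96), (array([298., 128., 315., 153.]), 0.92), (array([245., 184., 264., 216.]), 0.89)] [(array([264., 176.]), 0.84), (array([257., 206.]), 0.72), (array([303., 146.]), 0.66)]
side pen_cup [(array([200., 188., 215., 221.]), 0.56)] [(array([211., 217.]), 0.7), (array([297., 198.]), 0.28)]
side desk_shelf [(array([107.,  74., 299., 242.]), 0.91)] []
0.9
```

View pics/scene0.png

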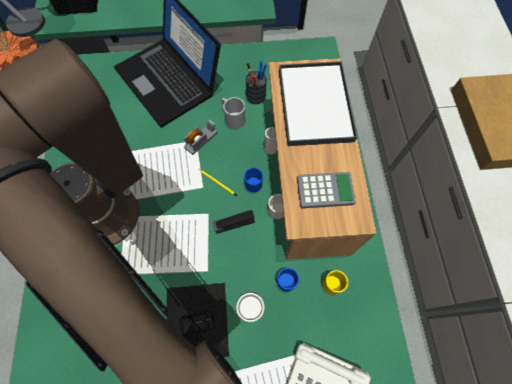

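View pics/side0.png

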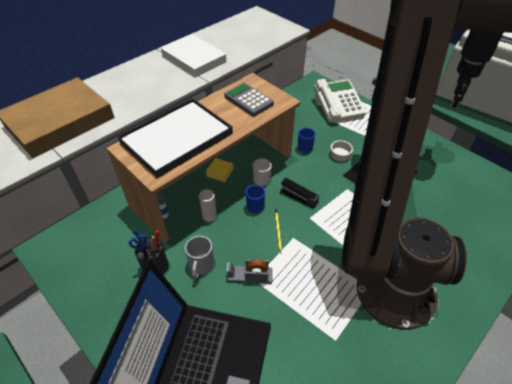

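The scene picture shows the dish at (250,307), the white pot half under the edge at (277,206) and the cup at (270,140). The side view shows the pot at (262,172) and the cup at (208,206). Blue and yellow look-alikes are also in view.

```bash
cat > h.py <<'E'
from rig import r
import cv2,numpy as np
from scipy.spatial.transform import Rotation as R
def cam(c):
    p=r.camera_params(c); return p["K"],cv2.Rodrigues(np.array(p["rvec"]))[0],np.array(p["tvec"]).reshape(3)
def P(c):
    K,Rm,t=cam(c); return K@np.c_[Rm,t]
def tri(a,b,ca="scene",cb="side"):
    x=cv2.triangulatePoints(P(ca),P(cb),np.array(a,float).reshape(2,1),np.array(b,float).reshape(2,1)); return (x[:3]/x[3]).ravel()
def onz(c,uv,z):
    K,Rm,t=cam(c); C=-Rm.T@t; d=Rm.T@np.linalg.inv(K)@np.r_[uv,1]; return C+d*(z-C[2])/d[2]
def proj(c,p):
    q=P(c)@np.r_[p,1]; return q[:2]/q[2]
E
python3 - <<'E'
from h import *
np.set_printoptions(precision=1,suppress=True)
for n,a,b in [("pot",(275,211),(264,176)),("cup",(271,147),(211,217)),("dish",(249,303),(342,154))]:
    print(n,tri(a,b),onz("scene",a,0),onz("side",b,0))
s=cv2.imread("pics/scene0.png");d=cv2.imread("pics/side0.png")
a=cv2.resize(s[50:270,225:385],None,fx=2.6,fy=2.6,interpolation=cv2.INTER_CUBIC)
b=cv2.resize(d[70:260,100:310],None,fx=1.8,fy=1.8,interpolation=cv2.INTER_CUBIC)
H=max(a.shape[0],b.shape[0])
f=lambda i:cv2.copyMakeBorder(i,0,H-i.shape[0],0,0,cv2.BORDER_CONSTANT)
o=np.hstack([f(a),f(b)]);print(o.shape);cv2.imwrite("pics/crop1.png",o)
E
```

```text
pot [597.1 -47.   16.6] [596.8 -42.4   0. ] [609.6 -57.9   0. ]
cup [605.2 211.4  -0.2] [609.9 214.9   0. ] [600.4 210.2   0. ]
dish [ 474.3 -348.1   15.1] [ 480. -344.    0.] [ 477.6 -364.8    0. ]
(572, 794, 3)
```

View pics/crop1.png

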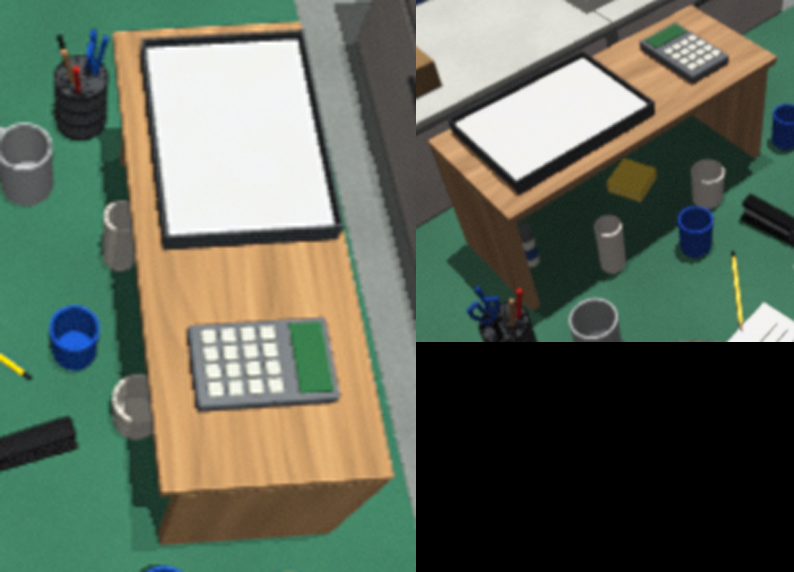

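The crop confirms the pot and cup positions under the edge, about half visible. Moves only allow shifts and turns about the tool's z, so I'll check whether reaching past the arm's limit tilts the tool. I'll measure the layout at the same time.

Run:
```python
from h import *
np.set_printoptions(precision=1,suppress=True)
print("FL",tri((269.2,62.3),(152,188)),onz("scene",(269.2,62.3),268),onz("side",(152,188),268))
print("FR",tri((286.9,239.2),(299,104)),onz("scene",(286.9,239.2),268),onz("side",(299,104),268))
print("blue1",onz("scene",(254,183),0),tri((254,183),(257,206)))
print("blue2",onz("scene",(285,280),0))
for t in ["stapler","coffee_mug","pencil","mouse","tape_dispenser"]:
    for c in ["scene"]:
        for d in r.search_frame(c,t)[:1]:
            b=d["bbox"];print(t,d["score"],onz(c,b[:2],0)[:2],onz(c,b[2:],0)[:2])
# rim-based estimates: side-view bbox top/bottom, widths
```

```text
FL [611.2 379.7 271.3] [610.3 381.4 268. ] [615.7 378.8 268. ]
FR [ 597.4 -211.2  254.7] [ 595.5 -214.7  268. ] [ 586.5 -196.6  268. ]
blue1 [532.4  71.6   0. ] [527.2  66.8   3.3]
blue2 [ 603.3 -282.5    0. ]
stapler 0.82 [389.  -17.3] [ 516.5 -117.8]
coffee_mug 0.95 [443.  459.3] [530.5 305.3]
mouse 0.74 [ 262.  -345.6] [ 367.3 -433.5]
tape_dispenser 0.95 [288.4 342.4] [407.1 204.8]
```

Call:
apply_moves([
  [[0,0,-0.2,0],[0,0,-0.4,0],[0,0,-0.6,0],[0,0,-0.8,0],[0,0,-0.8,0],[0,0,-0.8,0],[0,0,-0.8,0],[0,0,-0.8,0],[0,0,-0.8,0],[0,0,-0.8,0],[0,0,-0.8,0],[0,0,-0.8,0]],
])

```text
time_s: 2.15
position: [227.0, -609.4, 650.2]
eef_rot: [-0.005, -0.177, 0.984, -0.001]
wrist_force: [3.2, -4.2, -2.2]
grip_width: 85.5
grip_force: 0.0
```

Call:
apply_moves([
  [[0,0,-0.4,0],[0,0,-0.4,0],[0,0,-0.4,0],[0,0,-0.4,0],[0,0,-0.4,0],[0,0,-0.4,0]],
])

```text
time_s: 2.65
position: [194.5, -524.2, 726.1]
eef_rot: [-0.0, -0.177, 0.984, -0.023]
wrist_force: [0.6, 0.0, 0.2]
grip_width: 85.3
grip_force: 0.0
```

```bash
python3 -c "
from h import *
np.set_printoptions(precision=3,suppress=True)
o=r.get_obs();print(o['joints'],o['dq'],o['position'],o['eef_rot'],R.from_quat(o['eef_rot'],scalar_first=True).as_matrix())"
```

```text
[-0.847  0.369  1.251  0.037 -2.413 -0.34 ] [ 0.091 -0.135 -0.007  0.013 -0.147 -0.076] [ 194.519 -524.245  726.082] [-0.    -0.177  0.984 -0.023] [[-0.937 -0.348  0.008]
 [-0.348  0.936 -0.046]
 [ 0.009 -0.046 -0.999]]
```

The arm only slides along the joint-3 limit, with a small tilt starting to show. I'll swing to straight ahead, where I want the slant, and push outward there.

Call:
apply_moves([
  [[-0.035,0.022,0.02,0.05],[-0.07,0.044,0.04,0.1],[-0.105,0.066,0.06,0.15],[-0.14,0.088,0.08,0.2],[-0.175,0.11,0.1,0.25],[-0.21,0.132,0.12,0.3],[-0.245,0.154,0.14,0.35],[-0.28,0.176,0.16,0.356],[-0.315,0.198,0.18,0.356],[-0.35,0.22,0.2,0.356],[-0.385,0.242,0.2,0.356],[-0.42,0.264,0.2,0.356]],
])

```text
time_s: 3.65
position: [467.5, -178.7, 516.7]
eef_rot: [0.003, 0.0, 1.0, -0.022]
wrist_force: [0.2, -1.3, 1.1]
grip_width: 85.5
grip_force: 0.0
```

```bash
python3 -c "
from h import *
np.set_printoptions(precision=3,suppress=True)
o=r.get_obs();print(o['joints'],o['dq'],o['position'],o['eef_rot'],R.from_quat(o['eef_rot'],scalar_first=True).as_matrix())"
```

```text
[ 0.065  0.007  0.234  0.045 -1.795 -1.626] [ 0.847  0.226  0.056  0.011  0.142 -0.847] [ 467.522 -178.746  516.703] [ 0.003  0.     1.    -0.022] [[-1.     0.     0.005]
 [-0.     0.999 -0.043]
 [-0.005 -0.043 -0.999]]
```

Tilt persists after leaving the limit, so it can be built up. Pushing outward now.

Call:
apply_moves([
  [[-0.04,0,0.01,0],[-0.08,0,0.02,0],[-0.12,0,0.03,0],[-0.16,0,0.04,0],[-0.2,0,0.05,0],[-0.24,0,0.06,0],[-0.28,0,0.07,0],[-0.32,0,0.08,0],[-0.36,0,0.08,0],[-0.4,0,0.08,0],[-0.44,0,0.08,0],[-0.48,0,0.08,0]],
])

```text
time_s: 4.65
position: [885.0, -176.1, 401.2]
eef_rot: [0.013, -0.001, 1.0, -0.027]
wrist_force: [0.6, 0.6, -1.5]
grip_width: 85.0
grip_force: 0.0
```

```bash
cat > s.py <<'E'
from h import *
np.set_printoptions(precision=3,suppress=True)
o=r.get_obs();print(o['joints'],o['position'],R.from_quat(o['eef_rot'],scalar_first=True).as_matrix().T.round(3).tolist(),o['wrist_force'])
E
python3 s.py
```

```text
[ 0.042  0.837  1.249  0.059 -1.957 -1.588] [ 885.    -176.124  401.243] [[-1.0, -0.002, -0.026], [-0.001, 0.999, -0.054], [0.026, -0.054, -0.998]] [ 0.612  0.554 -1.47 ]
```

Call:
apply_moves([
  [[-0.3,0,-0.3,0],[-0.3,0,-0.3,0],[-0.3,0,-0.3,0],[-0.3,0,-0.3,0],[-0.3,0,-0.3,0],[-0.3,0,-0.3,0]],
])

```text
time_s: 5.15
position: [875.4, -147.3, 452.2]
eef_rot: [0.038, -0.001, 0.999, -0.032]
wrist_force: [-0.2, 0.2, -0.8]
grip_width: 85.5
grip_force: 0.0
```

```bash
python3 s.py
```

```text
[ 0.083  0.784  1.252  0.077 -1.966 -1.62 ] [ 875.399 -147.294  452.188] [[-0.997, -0.004, -0.077], [0.001, 0.998, -0.065], [0.077, -0.065, -0.995]] [-0.22   0.153 -0.829]
```

Call:
apply_moves([
  [[-0.4,-0.05,-0.13,0],[-0.4,-0.05,-0.13,0],[-0.4,-0.05,-0.13,0],[-0.4,-0.05,-0.13,0],[-0.4,-0.05,-0.13,0],[-0.4,-0.05,-0.13,0],[-0.4,-0.05,-0.13,0],[-0.4,-0.05,-0.13,0],[-0.4,-0.05,-0.13,0],[-0.4,-0.05,-0.13,0],[-0.4,-0.05,-0.13,0],[-0.4,-0.05,-0.13,0]],
])

```text
time_s: 6.15
position: [928.7, -146.4, 399.0]
eef_rot: [0.055, -0.001, 0.998, -0.038]
wrist_force: [0.4, 0.0, -0.2]
grip_width: 85.3
grip_force: 0.0
```

```bash
python3 s.py
```

```text
[ 0.085  0.85   1.251  0.089 -1.867 -1.623] [ 928.696 -146.42   399.039] [[-0.994, -0.006, -0.109], [0.002, 0.997, -0.076], [0.109, -0.076, -0.991]] [ 0.375  0.022 -0.185]
```

Call:
apply_moves([
  [[-0.7,0,-0.5,0],[-0.7,0,-0.5,0],[-0.7,0,-0.5,0]],
])

```text
time_s: 6.4
position: [934.1, -130.0, 421.1]
eef_rot: [0.075, -0.002, 0.996, -0.043]
wrist_force: [0.1, 0.1, 0.0]
grip_width: 85.3
grip_force: 0.0
```

Call:
apply_moves([
  [[-0.7,0,-0.5,0],[-0.7,0,-0.5,0],[-0.7,0,-0.5,0]],
])

```text
time_s: 6.65
position: [937.7, -114.8, 442.7]
eef_rot: [0.093, -0.002, 0.995, -0.048]
wrist_force: [0.2, 0.3, -0.1]
grip_width: 85.0
grip_force: 0.0
```

Call:
apply_moves([
  [[-0.7,0,-0.5,0]],
])

```text
time_s: 6.73
position: [942.8, -110.4, 451.8]
eef_rot: [0.105, -0.002, 0.993, -0.051]
wrist_force: [1.2, -0.4, -0.9]
grip_width: 85.4
grip_force: 0.0
```

Call:
apply_moves([
  [[-0.7,0,-0.5,0]],
])

```text
time_s: 6.82
position: [948.2, -105.8, 464.9]
eef_rot: [0.12, -0.003, 0.991, -0.054]
wrist_force: [0.6, 0.4, -1.0]
grip_width: 85.4
grip_force: 0.0
```

Call:
apply_moves([
  [[-0.7,0,-0.5,0]],
])

```text
time_s: 6.9
position: [952.4, -100.9, 478.6]
eef_rot: [0.135, -0.003, 0.989, -0.058]
wrist_force: [0.9, 0.0, 0.2]
grip_width: 85.5
grip_force: 0.0
```

```bash
python3 s.py
```

```text
[ 0.159  0.786  1.251  0.158 -1.781 -1.671] [ 952.425 -100.934  478.605] [[-0.964, -0.022, -0.266], [0.01, 0.993, -0.115], [0.267, -0.113, -0.957]] [0.943 0.001 0.25 ]
```

Call:
apply_moves([
  [[-0.7,-0.2,-0.5,0]],
])

```text
time_s: 6.98
position: [955.4, -103.5, 492.4]
eef_rot: [0.149, -0.004, 0.987, -0.061]
wrist_force: [0.1, -0.2, -0.5]
grip_width: 85.4
grip_force: 0.0
```

Call:
apply_moves([
  [[-0.7,-0.2,-0.5,0]],
])

```text
time_s: 7.07
position: [957.3, -109.3, 507.2]
eef_rot: [0.163, -0.004, 0.985, -0.064]
wrist_force: [0.1, -0.4, 0.3]
grip_width: 85.4
grip_force: 0.0
```

Call:
apply_moves([
  [[-0.7,-0.2,-0.5,0]],
])

```text
time_s: 7.15
position: [958.8, -114.0, 522.4]
eef_rot: [0.177, -0.004, 0.982, -0.068]
wrist_force: [-1.0, 0.3, -1.1]
grip_width: 85.4
grip_force: 0.0
```

Call:
apply_moves([
  [[-0.7,-0.2,-0.5,0]],
])

```text
time_s: 7.23
position: [959.8, -117.7, 537.9]
eef_rot: [0.19, -0.004, 0.979, -0.071]
wrist_force: [-0.5, -0.5, 0.2]
grip_width: 85.2
grip_force: 0.0
```

Call:
apply_moves([
  [[-0.7,-0.2,-0.5,0]],
])

```text
time_s: 7.32
position: [960.3, -120.8, 554.0]
eef_rot: [0.204, -0.004, 0.976, -0.075]
wrist_force: [0.7, -0.6, -0.4]
grip_width: 85.2
grip_force: 0.0
```

Call:
apply_moves([
  [[-0.7,-0.2,-0.5,0]],
])

```text
time_s: 7.4
position: [960.3, -123.4, 570.4]
eef_rot: [0.217, -0.005, 0.973, -0.078]
wrist_force: [-0.6, -0.7, -0.1]
grip_width: 85.5
grip_force: 0.0
```

```bash
python3 s.py
```

```text
[ 0.158  0.716  1.251  0.218 -1.687 -1.647] [ 960.266 -123.362  570.403] [[-0.906, -0.043, -0.422], [0.025, 0.988, -0.154], [0.424, -0.15, -0.893]] [-0.638 -0.693 -0.091]
```

Tilt is now 26.7°, enough to clear the board edge. Next I'll level the closing line and move to a viewing pose.

```bash
cat > g.py <<'E'
from h import *
import sys
np.set_printoptions(precision=4,suppress=True)
def go(*pts,turn=0,v=.040):
    o=r.get_obs();M=R.from_quat(o['eef_rot'],scalar_first=True).as_matrix();p0=o['position'];p=p0
    for q in pts:
        q=np.array(q,float);n=int(np.ceil(np.linalg.norm(q-p)/1000/v));print("to",q,"rows",n,"tool",(M.T@(q-p0)/1000))
        p=q
    x,y,z=M.T;print("level turn",np.arctan2(y[2],x[2])if x[2]>0 else np.arctan2(-y[2],-x[2]),"z",z,"pos",p0,"t",o['time_s'])
if __name__=="__main__":go(*eval(sys.argv[1]))
E
python3 g.py "[(500,-18,300)]"
```

```text
to [500. -18. 300.] rows 14 tool [0.5264 0.1342 0.0308]
level turn 0.35009515561266713 z [ 0.4236 -0.1502 -0.8933] pos [ 960.2661 -123.3621  570.4028] t 7.4
```

Call:
apply_moves([
  [[0.526,0.134,0.031,0.35],[0.526,0.134,0.031,0.35],[0.526,0.134,0.031,0.35],[0.526,0.134,0.031,0.35],[0.526,0.134,0.031,0.35],[0.526,0.134,0.031,0.35],[0.526,0.134,0.031,0.35],[0.526,0.134,0.031,0.35],[0.526,0.134,0.031,0.35],[0.526,0.134,0.031,0.35],[0.526,0.134,0.031,0.35],[0.526,0.134,0.031,0.35]],
])

```text
time_s: 8.4
position: [587.1, -37.3, 352.0]
eef_rot: [0.227, 0.165, 0.959, -0.038]
wrist_force: [-0.4, 1.1, 0.9]
grip_width: 85.3
grip_force: 0.0
```

```bash
python3 s.py; python3 g.py "[(500,-18,250)]"
```

```text
[ 0.481 -0.134 -0.491  0.422 -0.928 -2.599] [587.099 -37.344 352.019] [[-0.842, 0.298, -0.449], [0.333, 0.943, 0.001], [0.423, -0.148, -0.894]] [-0.441  1.119  0.886]
to [500. -18. 250.] rows 4 tool [ 0.1249 -0.0109  0.0514]
level turn -0.0029123431108925165 z [ 0.4234 -0.1484 -0.8937] pos [587.0994 -37.3439 352.019 ] t 8.4
```

```bash
python3 g.py "[(525,-18,240)]"
```

```text
to [525. -18. 240.] rows 4 tool [ 0.1083 -0.0026  0.071 ]
level turn -0.0029123431108925165 z [ 0.4234 -0.1484 -0.8937] pos [587.0994 -37.3439 352.019 ] t 8.4
```

Call:
apply_moves([
  [[0.108,-0.003,0.071,0],[0.108,-0.003,0.071,0],[0.108,-0.003,0.071,0],[0.108,-0.003,0.071,0],[0.108,-0.003,0.071,0]],
])

```text
time_s: 8.82
position: [524.1, -19.3, 238.3]
eef_rot: [0.225, 0.164, 0.96, -0.04]
wrist_force: [1.3, 0.4, 1.7]
grip_width: 85.4
grip_force: 0.0
```

```bash
cat >> h.py <<'E'
def wray(o,uv):
    p=r.camera_params("wrist");K=p["K"];m=np.array(p["mount"])
    M=R.from_quat(o['eef_rot'],scalar_first=True).as_matrix()
    C=M@m[:3,3]+o['position']; d=M@m[:3,:3]@np.linalg.inv(K)@np.r_[uv,1]; return C,d
def won(o,uv,z):
    C,d=wray(o,uv);return C+d*(z-C[2])/d[2]
E
cat > w.py <<'E'
from h import *
import sys
np.set_printoptions(precision=1,suppress=True)
o=r.get_obs();im=r.grab_frame("wrist");cv2.imwrite("pics/%s.png"%sys.argv[1],im)
print(o['joints'].round(3),o['position'])
for t in sys.argv[2:]:
    for d in r.search_frame("wrist",t):
        b=np.array(d["bbox"]);print(t,round(d["score"],2),b)
    for d in r.tip_of("wrist",t):print(" tip",np.array(d["xy"]),round(d["score"],2),won(o,d["xy"],0))
E
python3 w.py w1 marker_pot desk_shelf
```

```text
[ 0.6 -0.2 -0.8  0.6 -0.7 -2.9] [524.1 -19.3 238.3]
marker_pot 0.8 [ 71.  159.7 133.3 228.7]
marker_pot 0.76 [234.4 113.6 290.2 186.7]
marker_pot 0.56 [302.9  21.6 383.9 110.9]
 tip [263.4 130.7] 0.96 [602.8 -36.    0. ]
 tip [326.9  53.4] 0.63 [530.2  63.9   0. ]
 tip [112.5 174.3] 0.57 [ 599.5 -281.9   -0. ]
desk_shelf 0.83 [ 82.1 167.3 512.  383.6]
```

View pics/w1.png

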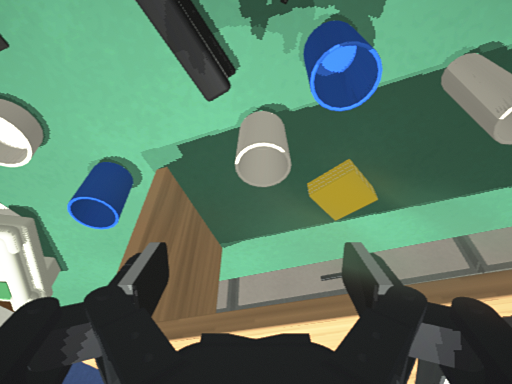

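The wrist picture shows the white pot at (263,150), rim row about 165, yellow notes at (343,190) and the cup at the right edge (480,95). The wrist joint is close to its range limit, so I'll fit the kinematics from the logged poses before going further.

```bash
cat > fk.py <<'E'
from h import *
from scipy.optimize import least_squares
import itertools
J=[[-.92692,.35943,.01106,-.00037,-1.2241,-.28808],[-.847,.369,1.251,.037,-2.413,-.34],[.042,.837,1.249,.059,-1.957,-1.588],[.083,.784,1.252,.077,-1.966,-1.62],[.085,.85,1.251,.089,-1.867,-1.623],[.159,.786,1.251,.158,-1.781,-1.671],[.158,.716,1.251,.218,-1.687,-1.647],[.481,-.134,-.491,.422,-.928,-2.599]]
X=[[234.9,-632.25,206.83],[194.52,-524.25,726.1],[885,-176.12,401.24],[875.4,-147.3,452.2],[928.7,-146.4,399],[952.4,-100.9,478.6],[960.3,-123.4,570.4],[587.1,-37.34,352]]
Z=[[0,0,-1],[.008,-.046,-.999],[.026,-.054,-.998],[.077,-.065,-.995],[.109,-.076,-.991],[.267,-.113,-.957],[.424,-.15,-.893],[.423,-.148,-.894]]
Yv=[[-.348,.937,0],[-.348,.936,-.046],[-.001,.999,-.054],[.001,.998,-.065],[.002,.997,-.076],[.01,.993,-.115],[.025,.988,-.154],[.333,.943,.001]]
o=r.get_obs();M=R.from_quat(o['eef_rot'],scalar_first=True).as_matrix()
J.append(o['joints']);X.append(o['position']);Z.append(M[:,2]);Yv.append(M[:,1])
E_=lambda s,a:R.from_euler(s,a).as_matrix()
def fk(q,c,s):
    A=E_('z',q[0]+c[9]);B=A@E_('y',q[1]);C=B@E_('y',s[0]*q[2]+c[10]);D=C@E_('x',s[1]*q[3])@E_('y',s[2]*q[4]+c[11]);F=D@E_('x',s[3]*q[5]+c[12])
    p=np.array([c[0],c[1],c[2]])+A@[c[3],c[4],0]+B@[0,0,c[5]]+C@[c[6],0,c[7]]+D@[c[8],0,0]
    return p,D[:,0],F[:,1]
if __name__=="__main__":
    best=None
    for s in itertools.product([1,-1],repeat=4):
        def f(c):
            e=[]
            for q,x,z,y in zip(J,X,Z,Yv):
                p,zz,yy=fk(q,c,s);e+=[(p-x)/1000,zz-z,yy-y]
            return np.r_[np.concatenate(e),np.array(c[:2])*1e-6]
        for ph in [0,1.57,3.14,-1.57]:
            for b in [0,1.57]:
                m=least_squares(f,[0,0,400,0,-190,400,400,0,200,0,0,b,ph],x_scale=[100]*9+[1]*4)
                if best is None or m.cost<best[0]:best=(m.cost,s,m.x)
    print(best[0],best[1],best[2].round(2).tolist());np.save("fk.npy",np.r_[best[1],best[2]])
E
python3 fk.py
```

```text
0.002860238522016952 (-1, -1, -1, -1) [-10.94, 16.0, 238.35, 67.35, -189.6, 578.51, 419.37, 25.89, 400.56, -0.01, 0.01, -0.01, -1.58]
```

```bash
cat > ik.py <<'E'
from fk import *
w=np.load("fk.npy");S=w[:4].astype(int);C=w[4:]
lo=np.array([-3.07,-1.43,-1.02,-3.03,-3.05,-3.03]);hi=np.array([3.07,2.12,1.25,1.67,0,3.03])
def zaz(az,th):return np.array([np.sin(th)*np.cos(az),np.sin(th)*np.sin(az),-np.cos(th)])
def yh(az):return np.array([-np.sin(az),np.cos(az),0])
def ik(tcp,z,y):
    b=None
    for q0 in ([.5,.2,-.3,.3,-.9,-2.2],[.3,.5,0,0,-1,-1.5],[.3,.5,0,-1,-1,-.8]):
        f=lambda q:np.concatenate([(fk(q,C,S)[0]-tcp)/1000,fk(q,C,S)[1]-z,fk(q,C,S)[2]-y])
        m=least_squares(f,np.clip(q0,lo+.01,hi-.01),bounds=(lo,hi))
        if b is None or m.cost<b.cost:b=m
    return b.x.round(2),np.sqrt(2*b.cost).round(4)
if __name__=="__main__":
    T={"pot":(602,-42,60),"cup":(607,213,98),"dish":(477,-350,70)}
    for th in (.35,.47):
      for az in (-.34,0,.3,.5):
        z=zaz(az,th)
        for n,g in T.items():
            for back in (0,120):
                print(th,az,n,back,*ik(np.array(g)+z*(26-back),z,yh(az)))
E
python3 ik.py
```

```text
0.35 -0.34 pot 0 [ 0.36  0.32 -0.77  0.81 -0.3  -3.03] 0.0175
0.35 -0.34 pot 120 [ 0.44  0.07 -0.75  0.48 -0.55 -2.74] 0.0
0.35 -0.34 cup 0 [ 0.74  0.33 -0.53  0.5  -0.61 -3.03] 0.0555
0.35 -0.34 cup 120 [ 0.85  0.14 -0.51  0.43 -0.83 -3.03] 0.0237
0.35 -0.34 dish 0 [-0.31  0.31 -0.8   0.06 -0.11 -1.65] 0.0
0.35 -0.34 dish 120 [-0.31  0.05 -0.74  0.01 -0.43 -1.61] 0.0
0.35 0 pot 0 [ 0.29  0.33 -0.82  0.88 -0.13 -2.73] 0.0
0.35 0 pot 120 [ 0.32  0.06 -0.76  0.26 -0.43 -2.11] 0.0
0.35 0 cup 0 [ 0.76  0.31 -0.68  0.67 -0.4  -2.93] 0.0
0.35 0 cup 120 [ 0.82  0.08 -0.62  0.42 -0.67 -2.7 ] 0.0
0.35 0 dish 0 [-0.4   0.34 -0.75 -0.75 -0.21 -0.45] 0.0
0.35 0 dish 120 [-0.44  0.11 -0.67 -0.33 -0.5  -0.86] 0.0
0.35 0.3 pot 0 [ 0.21  0.35 -0.79 -0.41 -0.1  -1.07] 0.0
0.35 0.3 pot 120 [ 0.2   0.09 -0.73 -0.1  -0.41 -1.38] 0.0
0.35 0.3 cup 0 [ 0.7   0.3  -0.7   0.51 -0.28 -2.44] 0.0
0.35 0.3 cup 120 [ 0.73  0.06 -0.64  0.27 -0.57 -2.21] 0.0
0.35 0.3 dish 0 [-0.47  0.38 -0.67 -0.78 -0.36 -0.09] 0.0
0.35 0.3 dish 120 [-0.53  0.18 -0.58 -0.46 -0.62 -0.39] 0.0
0.35 0.5 pot 0 [ 0.16  0.36 -0.75 -0.8  -
[... 1036 characters left out ...]
0.3 pot 0 [ 0.2   0.35 -0.89 -2.79 -0.16  1.31] 0.0
0.47 0.3 pot 120 [ 0.18  0.05 -0.86 -0.3  -0.21 -1.17] 0.0
0.47 0.3 cup 0 [ 0.72  0.26 -0.78  1.09 -0.21 -3.03] 0.0166
0.47 0.3 cup 120 [ 0.79 -0.   -0.78  0.54 -0.43 -2.51] 0.0
0.47 0.3 dish 0 [-0.53  0.4  -0.73 -1.26 -0.37  0.44] 0.0
0.47 0.3 dish 120 [-0.61  0.19 -0.65 -0.75 -0.57 -0.05] 0.0
0.47 0.5 pot 0 [ 0.12  0.37 -0.84 -2.02 -0.2   0.79] 0.0
0.47 0.5 pot 120 [ 0.07  0.1  -0.79 -0.7  -0.32 -0.51] 0.0
0.47 0.5 cup 0 [ 0.66  0.28 -0.8   1.32 -0.08 -3.03] 0.0025
0.47 0.5 cup 120 [ 0.68  0.01 -0.77  0.23 -0.34 -1.95] 0.0
0.47 0.5 dish 0 [-0.56  0.43 -0.65 -1.06 -0.48  0.45] 0.0
0.47 0.5 dish 120 [-0.66  0.26 -0.55 -0.71 -0.7   0.13] 0.0
```

Run:
```python
from ik import *
z=np.array([.423,-.148,-.894]);y0=np.array([.333,.943,0])
A=-1.4
off=E_('z',A)@[0,-190,0]; u=np.array([np.cos(A),np.sin(A),0])
for Z in (250,350,450):
  for rr in (520,460,400,340,280):
    p=off+u*rr+[0,0,Z]; print(Z,rr,p.round(0),*ik(p,z,y0))
o=r.get_obs();print(o['position'],onz("scene",(25,20),0))
```

```text
250 520 [ -99. -545.  250.] [-1.69  0.16 -0.39 -0.55 -0.99  0.09] 0.0009
250 460 [-109. -486.  250.] [-1.73  0.08 -0.49 -0.56 -1.    0.13] 0.0009
250 400 [-119. -426.  250.] [-1.77  0.   -0.57 -0.56 -1.01  0.17] 0.0009
250 340 [-129. -367.  250.] [-1.83 -0.07 -0.65 -0.55 -1.04  0.22] 0.0009
250 280 [-140. -308.  250.] [-1.91 -0.15 -0.71 -0.53 -1.09  0.27] 0.0009
350 520 [ -99. -545.  350.] [-1.69  0.1  -0.21 -0.49 -1.21 -0.05] 0.0009
350 460 [-109. -486.  350.] [-1.73  0.01 -0.3  -0.49 -1.22 -0.01] 0.0009
350 400 [-119. -426.  350.] [-1.77 -0.07 -0.38 -0.49 -1.24  0.03] 0.0009
350 340 [-129. -367.  350.] [-1.83 -0.15 -0.45 -0.49 -1.28  0.07] 0.0009
350 280 [-140. -308.  350.] [-1.91 -0.22 -0.5  -0.48 -1.33  0.13] 0.0009
450 520 [ -99. -545.  450.] [-1.69  0.07  0.   -0.46 -1.42 -0.16] 0.0009
450 460 [-109. -486.  450.] [-1.73 -0.01 -0.09 -0.46 -1.43 -0.13] 0.0009
450 400 [-119. -426.  450.] [-1.77 -0.09 -0.16 -0.46 -1.46 -0.09] 0.0009
450 340 [-129. -367.  450.] [ 0.4  -1.29 -0.01  0.47 -2.44 -1.89] 0.0009
450 280 [-140. -308.  450.] [-1.91 -0.24 -0.28 -0.46 -1.55  0.02] 0.0009
[528.31971911 -17.6161176  242.4007681 ] [-428.46143135  963.84768321    0.        ]
```

Run:
```python
from ik import *
z=np.array([.423,-.148,-.894]);y0=np.array([.333,.943,0])
for Z in (110,180,250):
  for x,y in ((520,-300),(460,-280),(400,-260),(350,-240),(300,-230)):
    print(Z,x,y,*ik(np.array([x,y,Z]),z,y0))
```

```text
110 520 -300 [-0.16  0.15 -0.85  0.63 -0.13 -2.36] 0.0009
110 460 -280 [-0.13  0.05 -0.98  0.84 -0.12 -2.6 ] 0.0009
110 400 -260 [-0.14 -0.07 -1.02  0.46 -0.19 -2.21] 0.0276
110 350 -240 [-0.14 -0.2  -1.02  0.25 -0.33 -1.99] 0.0601
110 300 -230 [-0.17 -0.34 -1.02  0.14 -0.47 -1.85] 0.0832
180 520 -300 [-0.16  0.03 -0.75  0.22 -0.34 -1.94] 0.0009
180 460 -280 [-0.13 -0.09 -0.86  0.25 -0.35 -1.99] 0.0009
180 400 -260 [-0.09 -0.23 -0.96  0.27 -0.4  -2.05] 0.0009
180 350 -240 [-0.03 -0.38 -1.02  0.27 -0.5  -2.09] 0.0063
180 300 -230 [-0.02 -0.53 -1.02  0.22 -0.65 -2.03] 0.0242
250 520 -300 [-0.16 -0.05 -0.63  0.14 -0.55 -1.85] 0.0009
250 460 -280 [-0.13 -0.18 -0.73  0.16 -0.57 -1.89] 0.0009
250 400 -260 [-0.09 -0.32 -0.82  0.18 -0.63 -1.94] 0.0009
250 350 -240 [-0.02 -0.47 -0.88  0.2  -0.73 -2.01] 0.0009
250 300 -230 [ 0.04 -0.62 -0.92  0.21 -0.85 -2.05] 0.0009
```

```bash
python3 g.py "[(420,-265,130),(370,-250,85)]"
```

```text
to [ 420. -265.  130.] rows 8 tool [ 0.0676 -0.2696  0.0911]
to [ 370. -250.   85.] rows 2 tool [ 0.1344 -0.2723  0.1079]
level turn -0.00528092469874897 z [ 0.4238 -0.1477 -0.8936] pos [528.3197 -17.6161 242.4008] t 9.0667
```

Call:
apply_moves([
  [[0.068,-0.27,0.091,0],[0.068,-0.27,0.091,0],[0.068,-0.27,0.091,0],[0.068,-0.27,0.091,0],[0.068,-0.27,0.091,0],[0.068,-0.27,0.091,0],[0.068,-0.27,0.091,0],[0.068,-0.27,0.091,0],[0.068,-0.27,0.091,0]],
])

```text
time_s: 9.82
position: [416.9, -269.2, 128.7]
eef_rot: [0.226, 0.168, 0.959, -0.039]
wrist_force: [0.7, 0.2, -0.3]
grip_width: 85.4
grip_force: 0.0
```

```bash
python3 s.py;  python3 g.py "[(270,-230,90)]"
```

```text
[-0.125 -0.128 -1.014  0.403 -0.252 -2.161] [ 416.906 -269.171  128.693] [[-0.842, 0.304, -0.446], [0.339, 0.941, 0.0], [0.419, -0.151, -0.895]] [ 0.739  0.204 -0.329]
to [ 270. -230.   90.] rows 4 tool [ 0.1529 -0.013  -0.0329]
level turn -0.00026453956888274776 z [ 0.4193 -0.151  -0.8952] pos [ 416.9056 -269.1706  128.6925] t 9.8167
```

Call:
apply_moves([
  [[0.5,-0.04,-0.11,0]],
])

```text
time_s: 9.9
position: [386.0, -264.9, 128.1]
eef_rot: [0.223, 0.162, 0.961, -0.032]
wrist_force: [-0.4, -1.4, 1.9]
grip_width: 85.3
grip_force: 0.0
```

Call:
apply_moves([
  [[0.5,-0.04,-0.11,0]],
])

```text
time_s: 9.98
position: [344.5, -260.9, 122.9]
eef_rot: [0.218, 0.161, 0.962, -0.022]
wrist_force: [-1.8, -1.2, -0.0]
grip_width: 85.4
grip_force: 0.0
```

Call:
apply_moves([
  [[0.5,-0.04,-0.11,0]],
])

```text
time_s: 10.07
position: [306.0, -258.3, 118.7]
eef_rot: [0.216, 0.159, 0.963, -0.014]
wrist_force: [-0.5, -1.9, 1.5]
grip_width: 85.6
grip_force: 0.0
```

```bash
python3 s.py
```

```text
[-0.178 -0.302 -1.013  0.053 -0.423 -1.763] [ 306.022 -258.305  118.73 ] [[-0.856, 0.299, -0.422], [0.312, 0.949, 0.041], [0.412, -0.096, -0.906]] [-0.541 -1.921  1.502]
```

```bash
cat > sim.py <<'E'
from ik import *
W=.63
def step(q,sh,turn):
    p,z,y=fk(q,C,S);x=np.cross(y,z);M=np.c_[x,y,z]
    T=M@E_('z',turn);pt=p+M@np.array(sh)
    def f(k):
        pp,zz,yy=fk(k,C,S);xx=np.cross(yy,zz);D=R.from_matrix(np.c_[xx,yy,zz]@T.T).as_rotvec()
        return np.r_[(pp-pt)/1000,W*D]
    return least_squares(f,np.clip(q,lo+1e-6,hi-1e-6),bounds=(lo,hi)).x
if __name__=="__main__":
    z=np.array([.412,-.096,-.906]);y=np.array([.312,.949,.041])
    for P in ((306,-258,150),(500,-200,200),(600,-200,330),(600,100,400),(700,-300,300),(500,250,400)):
        q,_=ik(np.array(P,float),z,y)
        for s in (1,-1):
            k=q.copy();n=0
            for i in range(60):
                k=step(k,[0,0,0],.124*s);n+=1
                if abs(k[5])>3.02:break
            out=[]
            for i in range(12):
                k=step(k,[0,0,0],.124*s)
                if i in(0,3,7,11):out.append(fk(k,C,S)[1].round(2)[:2].tolist())
            print(P,s,"pre",n,out,k.round(2),fk(k,C,S)[0].round())
E
python3 sim.py
```

```text
(306, -258, 150) 1 pre 12 [[0.41, -0.08], [0.43, -0.05], [0.45, -0.03], [0.48, -0.01]] [-0.68  0.01 -1.02 -1.19 -0.34 -3.03] [ 299. -331.  117.]
(306, -258, 150) -1 pre 37 [[0.4, -0.1], [0.38, -0.14], [0.37, -0.21], [0.38, -0.25]] [ 1.01 -0.88 -1.02  0.48 -1.45  3.03] [ 323. -153.  215.]
(500, -200, 200) 1 pre 8 [[0.4, -0.06], [0.42, -0.0], [0.45, 0.06], [0.49, 0.08]] [-0.39  0.1  -0.82 -0.96 -0.34 -3.03] [ 478. -282.  147.]
(500, -200, 200) -1 pre 42 [[0.41, -0.12], [0.43, -0.16], [0.46, -0.19], [0.48, -0.19]] [ 0.28  0.08 -1.02  1.5  -0.33  3.03] [ 542. -160.  108.]
(600, -200, 330) 1 pre 9 [[0.42, -0.04], [0.44, 0.05], [0.5, 0.14], [0.58, 0.19]] [-0.55  0.18 -0.51 -0.91 -0.64 -3.03] [ 548. -341.  241.]
(600, -200, 330) -1 pre 41 [[0.42, -0.13], [0.45, -0.2], [0.5, -0.28], [0.55, -0.32]] [ 0.65 -0.09 -0.93  1.06 -0.74  3.03] [574. -76. 208.]
(600, 100, 400) 1 pre 3 [[0.39, -0.06], [0.35, 0.03], [0.33, 0.17], [0.36, 0.31]] [-0.18  0.14 -0.11 -0.45 -1.05 -3.03] [ 646. -152.  379.]
(600, 100, 400) -1 pre 47 [[0.45, -0.13], [0.51, -0.17], [0.6, -0.21], [0.68, -0.22]] [ 1.57 -0.11 -1.02  0.85 -1.14  3.03] [453. 207. 216.]
(700, -300, 300) 1 pre 11 [[0.43, -0.03], [0.48, 0.05], [0.56, 0.12], [0.63, 0.14]] [-0.54  0.35 -0.45 -1.15 -0.52 -3.03] [ 630. -391.  191.]
(700, -300, 300) -1 pre 39 [[0.41, -0.14], [0.42, -0.23], [0.47, -0.31], [0.51, -0.34]] [ 0.27  0.15 -0.69  1.15 -0.54  3.03] [ 680. -191.  196.]
(500, 250, 400) 1 pre 1 [[0.35, -0.06], [0.29, 0.02], [0.23, 0.14], [0.22, 0.29]] [ 0.05  0.14  0.04 -0.3  -1.24 -3.03] [655. -35. 417.]
(500, 250, 400) -1 pre 49 [[0.43, -0.11], [0.5, -0.14], [0.6, -0.14], [0.68, -0.12]] [ 2.14 -0.26 -1.01  0.55 -1.41  3.03] [294. 274. 237.]
```

Simulating the solver shows that turning against the joint-6 limit near (600,100,400) shifts the slant toward +y, which is what I need. Going there.

```bash
python3 g.py "[(590,100,420)]"
```

```text
to [590. 100. 420.] rows 14 tool [-0.2629  0.441  -0.1902]
level turn -0.09735451816276892 z [ 0.4125 -0.0961 -0.9059] pos [ 306.0215 -258.3053  118.7304] t 10.0667
```

Call:
apply_moves([
  [[-0.263,0.441,-0.19,0],[-0.263,0.441,-0.19,0],[-0.263,0.441,-0.19,0],[-0.263,0.441,-0.19,0],[-0.263,0.441,-0.19,0],[-0.263,0.441,-0.19,0],[-0.263,0.441,-0.19,0],[-0.263,0.441,-0.19,0],[-0.263,0.441,-0.19,0.1],[-0.263,0.441,-0.19,0.2],[-0.263,0.441,-0.19,0.2],[-0.263,0.441,-0.19,0.2]],
])

```text
time_s: 11.07
position: [562.4, 63.6, 390.3]
eef_rot: [0.218, 0.255, 0.942, 0.008]
wrist_force: [0.2, -0.0, 0.6]
grip_width: 85.2
grip_force: 0.0
```

```bash
python3 s.py; python3 g.py "[(590,100,420)]"
```

```text
[ 0.696 -0.161 -0.411  0.395 -1.079 -2.941] [562.377  63.648 390.259] [[-0.775, 0.484, -0.406], [0.477, 0.87, 0.126], [0.414, -0.096, -0.905]] [ 0.231 -0.048  0.613]
to [590. 100. 420.] rows 2 tool [-0.0159  0.0485 -0.019 ]
level turn -0.3000974275076355 z [ 0.414  -0.0963 -0.9052] pos [562.3775  63.6481 390.2593] t 11.0667
```

Now at j6 −2.94. Turning against the limit.

Call:
apply_moves([
  [[-0.016,0.049,-0.019,0.124],[-0.016,0.049,-0.019,0.124]],
])

```text
time_s: 11.23
position: [596.6, 97.9, 423.7]
eef_rot: [0.214, 0.307, 0.927, 0.023]
wrist_force: [-0.6, -0.6, 0.1]
grip_width: 85.6
grip_force: 0.0
```

Call:
apply_moves([
  [[0,0,0,0.124]],
])

```text
time_s: 11.32
position: [605.7, 82.1, 426.4]
eef_rot: [0.198, 0.351, 0.914, 0.041]
wrist_force: [0.1, -0.5, -0.8]
grip_width: 85.6
grip_force: 0.0
```

Call:
apply_moves([
  [[0,0,0,0.124]],
])

```text
time_s: 11.4
position: [616.0, 62.3, 431.4]
eef_rot: [0.181, 0.397, 0.898, 0.06]
wrist_force: [0.6, -0.5, -0.5]
grip_width: 85.4
grip_force: 0.0
```

Call:
apply_moves([
  [[0,0,0,0.124]],
])

```text
time_s: 11.48
position: [625.9, 42.3, 435.8]
eef_rot: [0.165, 0.439, 0.88, 0.078]
wrist_force: [0.4, 0.4, -0.3]
grip_width: 85.3
grip_force: 0.0
```

```bash
python3 s.py
```

```text
[ 0.491 -0.028 -0.093  0.19  -1.189 -3.031] [625.905  42.32  435.774] [[-0.56, 0.798, -0.221], [0.747, 0.602, 0.282], [0.358, -0.007, -0.934]] [ 0.403  0.353 -0.307]
```

Call:
apply_moves([
  [[0,0,0,0.124]],
])

```text
time_s: 11.57
position: [634.7, 21.7, 438.7]
eef_rot: [0.148, 0.48, 0.86, 0.096]
wrist_force: [0.6, 0.1, 1.2]
grip_width: 85.4
grip_force: 0.0
```

Call:
apply_moves([
  [[0,0,0,0.124]],
])

```text
time_s: 11.65
position: [642.4, 0.2, 440.3]
eef_rot: [0.13, 0.518, 0.838, 0.113]
wrist_force: [0.7, 0.0, 0.1]
grip_width: 85.1
grip_force: 0.0
```

```bash
python3 s.py
```

```text
[ 0.342  0.015  0.017  0.064 -1.232 -3.031] [642.371   0.191 440.298] [[-0.43, 0.897, -0.101], [0.838, 0.438, 0.324], [0.335, 0.055, -0.941]] [0.678 0.022 0.132]
```

```bash
python3 - <<'E'
from ik import *
z=np.array([.335,.055,-.941]);z/=np.linalg.norm(z);az=np.arctan2(z[1],z[0]);y=yh(az)
for n,g in {"pot":(602,-40,60),"cup":(608,213,92),"dish":(477,-350,68),"dishcup":(477,-350,115)}.items():
    for b in (-26,0,60,120): print(n,b,*ik(np.array(g)-z*b,z,y))
E
python3 g.py "[(540,-35,250)]"
```

```text
pot -26 [ 0.25  0.34 -0.8   0.32 -0.09 -1.97] 0.0
pot 0 [ 0.25  0.28 -0.8   0.18 -0.16 -1.83] 0.0
pot 60 [ 0.26  0.14 -0.77  0.09 -0.32 -1.74] 0.0
pot 120 [ 0.26  0.02 -0.72  0.06 -0.49 -1.72] 0.0
cup -26 [ 0.73  0.32 -0.7   0.63 -0.32 -2.71] 0.0
cup 0 [ 0.74  0.26 -0.69  0.53 -0.37 -2.62] 0.0
cup 60 [ 0.76  0.14 -0.66  0.4  -0.51 -2.49] 0.0
cup 120 [ 0.79  0.03 -0.61  0.32 -0.66 -2.42] 0.0
dish -26 [-0.44  0.37 -0.71 -0.78 -0.29 -0.24] 0.0
dish 0 [-0.45  0.32 -0.7  -0.65 -0.34 -0.36] 0.0
dish 60 [-0.47  0.21 -0.65 -0.47 -0.48 -0.53] 0.0
dish 120 [-0.5   0.11 -0.59 -0.38 -0.62 -0.62] 0.0
dishcup -26 [-0.44  0.29 -0.66 -0.55 -0.39 -0.48] 0.0
dishcup 0 [-0.45  0.24 -0.64 -0.48 -0.45 -0.55] 0.0
dishcup 60 [-0.47  0.14 -0.59 -0.38 -0.6  -0.64] 0.0
dishcup 120 [-0.5   0.06 -0.52 -0.32 -0.74 -0.69] 0.0
to [540. -35. 250.] rows 6 tool [ 0.0317 -0.1629  0.1427]
level turn -1.2691532525210936 z [ 0.3351  0.0549 -0.9406] pos [642.3708   0.1907 440.2976] t 11.65
```

Call:
apply_moves([
  [[0.01,-0.02,0.01,-0.124],[0.02,-0.04,0.03,-0.248],[0.03,-0.07,0.06,-0.372],[0.032,-0.1,0.09,-0.496],[0.032,-0.13,0.12,-0.62],[0.032,-0.163,0.143,-0.744],[0.032,-0.163,0.143,-0.868],[0.032,-0.163,0.143,-0.99],[0.032,-0.163,0.143,-1.11],[0.032,-0.163,0.143,-1.2],[0.032,-0.163,0.143,-1.269],[0.032,-0.163,0.143,-1.269]],
])

```text
time_s: 12.65
position: [539.2, -35.3, 249.4]
eef_rot: [0.172, -0.083, 0.982, 0.013]
wrist_force: [0.7, 0.2, 0.2]
grip_width: 85.3
grip_force: 0.0
```

```bash
python3 s.py; python3 w.py w2 marker_pot pen_cup clip_dish; python3 g.py "[(530,-70,200),(520,-70,250)]"
```

```text
[ 0.347 -0.112 -0.532  0.088 -0.812 -1.799] [539.208 -35.261 249.43 ] [[-0.927, -0.158, -0.339], [-0.167, 0.986, -0.004], [0.335, 0.053, -0.941]] [0.662 0.211 0.217]
[ 0.3 -0.1 -0.5  0.1 -0.8 -1.8] [539.2 -35.3 249.4]
marker_pot 0.96 [220.1 117.7 273.6 189.3]
marker_pot 0.71 [ 14.2 175.7  68.4 232.2]
marker_pot 0.66 [  0.   83.8  86.8 160.6]
marker_pot 0.57 [315.4  73.3 385.1 148.2]
 tip [ 64.8 106.8] 0.87 [ 600.6 -280.9    0. ]
 tip [247. 140.] 0.85 [607.9 -36.6   0. ]
 tip [ 67.4 193.6] 0.8 [ 751.2 -307.2    0. ]
 tip [337.7  95.6] 0.72 [525.8  68.7   0. ]
pen_cup 0.79 [397.3 150.  474.3 228.1]
 tip [411.4 161.5] 0.7 [601.7 208.7   0. ]
clip_dish 0.73 [ 0.1  0.4 12.5 24.4]
to [530. -70. 200.] rows 2 tool [ 0.029  -0.0316  0.0407]
to [520. -70. 250.] rows 2 tool [ 0.0214 -0.0301 -0.0097]
level turn 0.007117762303053302 z [ 0.3331  0.0523 -0.9414] pos [538.2358 -36.4757 248.0407] t 13.0
```

View pics/w2.png

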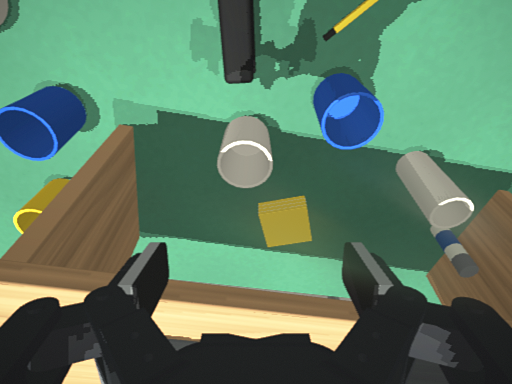

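The wrist picture shows the pot rim centred at about (245,165) and the cup rim at about (452,212). I'll fit both with cylinder models.

```bash
cat > fit.py <<'E'
from h import *
from scipy.optimize import least_squares
DIM=dict(marker_pot=(31,33.5,78),pen_cup=(24,25,112),clip_dish=(39,43,38))
def wproj(pos,quat,pts):
    p=r.camera_params("wrist");m=np.array(p["mount"]);M=R.from_quat(quat,scalar_first=True).as_matrix()
    Rc=M@m[:3,:3];C=M@m[:3,3]+pos;q=(np.asarray(pts)-C)@Rc@p["K"].T;return q[:,:2]/q[:,2:]
def sproj(c,pts):
    q=np.c_[pts,np.ones(len(pts))]@P(c).T;return q[:,:2]/q[:,2:]
def cyl(n,x,y,z):
    a,b,h=DIM[n];t=np.linspace(0,2*np.pi,72,endpoint=False);c=np.c_[np.cos(t),np.sin(t)]
    return np.r_[np.c_[c*a+[x,y],np.full(72,z)],np.c_[c*b+[x,y],np.full(72,z+h)]]
def fit(n,views,x0,fz=False):
    # views: list of (projector, bbox, mask of 4 usable sides)
    def f(v):
        e=[]
        for pr,b,m in views:
            q=pr(cyl(n,v[0],v[1],v[2] if fz else 0));bb=np.r_[q.min(0),q.max(0)];e.append((bb-b)*m)
        return np.concatenate(e)
    m=least_squares(f,x0[:3] if fz else x0[:2],loss="soft_l1");return m.x,f(m.x)
E
python3 - <<'E'
from fit import *
np.set_printoptions(precision=1,suppress=True)
pos=np.array([538.7,-35.8,248.7]);q=r.get_obs()['eef_rot']
w=lambda pts:wproj(pos,q,pts)
sd=lambda p:sproj("side",p);sc=lambda p:sproj("scene",p)
o=np.ones(4)
for n,b,s,x0 in (("marker_pot",[220.1,117.7,273.6,189.3],[255,153,270,181],(603,-38,0)),("pen_cup",[397.3,150,474.3,228.1],[200,188,215,221],(605,212,0))):
    print(n,fit(n,[(w,b,o)],x0));print(fit(n,[(w,b,o),(sd,s,o)],x0,True))
print(fit("clip_dish",[(sd,[329,141,354,160],o),(sc,[239,290,262,321],o)],(477,-350,0),True),fit("clip_dish",[(sc,[239,290,262,321],o)],(477,-350,0)),fit("clip_dish",[(sd,[329,141,354,160],o)],(477,-350,0)))
E
```

```text
marker_pot (array([603.2, -36. ]), array([-1.4, -0.6,  1.4,  1. ]))
(array([603.2, -37. ,   0.9]), array([-2.3, -0.4,  0.6,  1.4, -2.8,  5.1,  0.9,  4.7]))
pen_cup (array([605.3, 210.9]), array([-1.9, -0.4,  0.9,  0.7]))
(array([605.7, 210.7,  -0.2]), array([-2.1, -0.2,  0.5,  0.8, -0.9,  1.1,  1.9,  0.8]))
(array([ 481.5, -354.7,    2.8]), array([ 0.9, -1.3, -1.5,  1.1, -3.4,  1. ,  1.5, -0.7])) (array([ 484.4, -354.4]), array([-2.4,  0.9,  2.4, -0.9])) (array([ 481.8, -358.1]), array([ 1.2, -1.2, -1.2,  1.2]))
```

```bash
python3 g.py "[(572,-41,148)]"
```

```text
to [572. -41. 148.] rows 3 tool [ 0.0031 -0.0097  0.1052]
level turn 0.007117762303053302 z [ 0.3331  0.0523 -0.9414] pos [538.2358 -36.4757 248.0407] t 13.0
```

Call:
apply_moves([
  [[0.002,-0.004,0.04,0],[0.003,-0.01,0.08,0],[0.003,-0.01,0.105,0],[0.003,-0.01,0.105,0],[0.003,-0.01,0.105,0]],
])

```text
time_s: 13.42
position: [571.3, -41.9, 146.9]
eef_rot: [0.169, -0.08, 0.982, 0.012]
wrist_force: [1.0, -0.8, 1.0]
grip_width: 85.3
grip_force: 0.0
```

```bash
cat > m.py <<'E'
from fit import *
import sys
np.set_printoptions(precision=1,suppress=True)
r.grab_frame("wrist") if 0 else None
n=sys.argv[1];x0=eval(sys.argv[2])
o=r.get_obs();im=r.grab_frame("wrist")
for d in r.search_frame("wrist",n)[:3]:
    b=np.array(d["bbox"]);m=np.array([b[0]>3,b[1]>3,b[2]<508,b[3]<380]).astype(float)
    print(round(d["score"],2),b,*fit(n,[(lambda p:wproj(o['position'],o['eef_rot'],p),b,m)],x0))
print(o['position'],r.get_obs()['position'])
cv2.imwrite("pics/%s.png"%sys.argv[3],im)
E
python3 m.py marker_pot "(603,-36,0)" w3; python3 g.py "[(612,-35,35)]"
```

```text
0.86 [215.7 129.1 289.9 224.7] [603.5 -39.3] [-2.2 -0.9  2.1  4.4]
0.73 [  1.6  88.1  40.2 177.5] [ 602.3 -286.7] [-0.  -1.7 -0.  15.3]
0.59 [  0.  208.   13.7 225.4] [ 759.9 -358.6] [-0.  -1.5 -0.  69.2]
[571.3 -41.9 146.9] [572.6 -41.3 149.7]
to [612. -35.  35.] rows 4 tool [0.0013 0.0002 0.1214]
level turn 0.008472618457881376 z [ 0.3345  0.0524 -0.9409] pos [572.6056 -41.3476 149.6748] t 13.5167
```

Call:
apply_moves([
  [[0.001,-0.001,0.03,0],[0.001,-0.001,0.06,0],[0.001,-0.001,0.085,0],[0.001,-0.001,0.105,0],[0.001,-0.001,0.12,0],[0.001,-0.001,0.12,0]],
])

```text
time_s: 14.02
position: [611.3, -36.2, 34.0]
eef_rot: [0.17, -0.081, 0.982, 0.012]
wrist_force: [0.1, 0.1, -0.1]
grip_width: 85.4
grip_force: 0.0
```

```bash
python3 s.py; python3 -c "
from h import *
cv2.imwrite('pics/w4.png',r.grab_frame('wrist'))"
```

```text
[ 0.283  0.275 -0.721  0.183 -0.238 -1.861] [611.349 -36.201  33.956] [[-0.929, -0.154, -0.336], [-0.163, 0.987, -0.003], [0.332, 0.052, -0.942]] [ 0.109  0.074 -0.147]
```

View pics/w4.png

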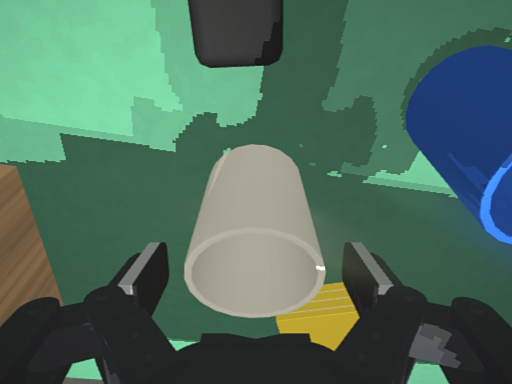

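The picture shows the pot centred between the open pads, rim at (255,270) with equal gaps. Closing.

Call:
apply_moves([
  [[0,0,0,0],[0,0,0,0],[0,0,0,0],[0,0,0,0],[0,0,0,0]],
], fingers=-1, newtons=45)

```text
time_s: 14.48
position: [612.4, -36.0, 37.9]
eef_rot: [0.173, -0.081, 0.982, 0.013]
wrist_force: [-3.6, -1.1, 6.5]
grip_width: 65.2
grip_force: 48.0
```

```bash
python3 s.py; python3 g.py "[(611.3,-36.2,64),(480,-45,64),(440,-45,140),(440,-300,170)]"
```

```text
[ 0.283  0.268 -0.72   0.182 -0.241 -1.859] [612.43  -36.032  37.86 ] [[-0.927, -0.154, -0.341], [-0.163, 0.987, -0.002], [0.337, 0.053, -0.94]] [-3.591 -1.13   6.484]
to [611.3 -36.2  64. ] rows 1 tool [-0.0079 -0.     -0.025 ]
to [480. -45.  64.] rows 4 tool [ 0.1152  0.0126 -0.0697]
to [440. -45. 140.] rows 3 tool [ 0.1264  0.019  -0.1546]
to [ 440. -300.  170.] rows 7 tool [ 0.1554 -0.2327 -0.1964]
level turn 0.007061007464121194 z [ 0.3373  0.0533 -0.9399] pos [612.4299 -36.0324  37.8601] t 14.4833
```

```bash
python3 g.py "[(612,-36,50),(590,-36,75),(565,-38,105),(530,-60,130),(500,-90,160),(475,-200,190)]"
```

```text
to [612. -36.  50.] rows 1 tool [-0.0038  0.0001 -0.0116]
to [590. -36.  75.] rows 1 tool [ 0.0081  0.0036 -0.0425]
to [565. -38. 105.] rows 1 tool [ 0.0214  0.0056 -0.0792]
to [530. -60. 130.] rows 2 tool [ 0.0487 -0.0105 -0.1157]
to [500. -90. 160.] rows 2 tool [ 0.0708 -0.0352 -0.1556]
to [ 475. -200.  190.] rows 3 tool [ 0.1007 -0.1398 -0.1981]
level turn 0.007061007464121194 z [ 0.3373  0.0533 -0.9399] pos [612.4299 -36.0324  37.8601] t 14.4833
```

Call:
apply_moves([
  [[-0.004,0,-0.012,0],[0.008,0.003,-0.042,0],[0.021,0.005,-0.079,0],[0.035,-0.003,-0.097,0],[0.049,-0.011,-0.116,0],[0.06,-0.023,-0.136,0],[0.071,-0.035,-0.156,0],[0.081,-0.07,-0.17,0],[0.091,-0.105,-0.184,0],[0.101,-0.14,-0.198,0],[0.101,-0.14,-0.198,0],[0.101,-0.14,-0.198,0]],
])

```text
time_s: 15.48
position: [473.7, -202.7, 189.8]
eef_rot: [0.172, -0.078, 0.982, 0.012]
wrist_force: [0.0, 0.8, -1.7]
grip_width: 65.3
grip_force: 51.3
```

```bash
python3 s.py; python3 m.py clip_dish "(482,-355,0)" w5; python3 g.py "[(430,-260,190)]"
```

```text
[-0.093 -0.067 -0.552 -0.12  -0.752 -1.246] [ 473.655 -202.721  189.786] [[-0.928, -0.149, -0.341], [-0.157, 0.988, -0.003], [0.337, 0.051, -0.94]] [ 0.043  0.81  -1.688]
0.88 [ 57.1  54.9 155.7 146.6] [ 479.6 -352.1] [ 0.2  0.3 -0.2 -0.5]
[ 473.7 -202.7  189.8] [ 473.6 -200.3  188.2]
to [ 430. -260.  190.] rows 2 tool [ 0.049  -0.0519 -0.0194]
level turn 0.007120313170093067 z [ 0.3341  0.0524 -0.9411] pos [ 473.5695 -200.2902  188.1697] t 15.5833
```

View pics/w5.png

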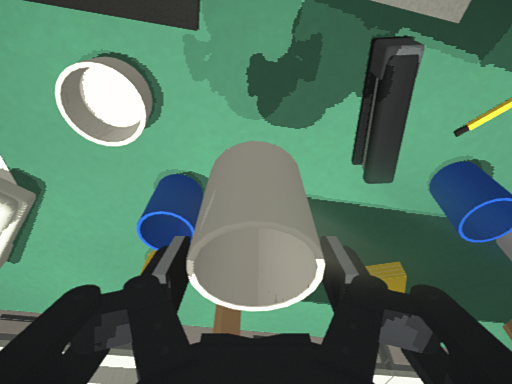

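The pot is held upright and the dish shows at (104,100). I'll move nearer, let the arm settle and measure dish and pot in one frame.

Call:
apply_moves([
  [[0.005,-0.03,0,0],[0.005,-0.03,0,0],[0.005,-0.03,0,0],[0.005,-0.03,0,0]],
])

```text
time_s: 15.92
position: [474.3, -229.5, 185.5]
eef_rot: [0.17, -0.081, 0.982, 0.013]
wrist_force: [0.8, -0.1, -2.0]
grip_width: 65.6
grip_force: 51.6
```

```bash
cat > m2.py <<'E'
from fit import *
import sys
np.set_printoptions(precision=1,suppress=True)
o=r.get_obs();im=r.grab_frame("wrist");cv2.imwrite("pics/w6.png",im)
w=lambda p:wproj(o['position'],o['eef_rot'],p)
d=r.search_frame("wrist","clip_dish")[0];b=np.array(d["bbox"]);m=np.array([b[0]>3,b[1]>3,b[2]<508,b[3]<380])*1.
print("dish",b,*fit("clip_dish",[(w,b,m)],(480,-352,0)),*fit("clip_dish",[(w,b,m)],(480,-352,0),True))
x,y,z=o['position']
for d in r.search_frame("wrist","marker_pot")[:3]:
    b=np.array(d["bbox"]);v,e=fit("marker_pot",[(w,b,np.ones(4))],(x-9,y-1.5,z-36),True)
    print("pot",b,v,"rel TCP",v-o['position'],e)
print(o['position'],r.get_obs()['position'],r.get_obs()['time_s'])
E
python3 m2.py
```

```text
dish [ 83.5  61.6 177.2 151.6] [ 481.  -353.5] [-0.6 -0.3  0.8  0.5] [ 482.5 -355.    -3.6] [-0.1  0.1  0.2 -0.2]
pot [179.1 283.8 194.  318.6] [1241.7 -320.2 -288.4] rel TCP [ 767.4  -90.8 -473.9] [-2.4  1.   6.9 -1. ]
pot [161.  176.6 207.9 246. ] [ 647.9 -300.6  -60.3] rel TCP [ 173.7  -71.1 -245.8] [-1.6  1.1  5.3 -1. ]
pot [184.5 142.4 324.5 311. ] [ 467.1 -231.4  145.4] rel TCP [ -7.2  -1.9 -40.1] [ 0.7 -0.8 -0.7  0.6]
[ 474.3 -229.5  185.5] [ 474.4 -229.5  185.8] 16.0667
```

```bash
python3 g.py "[(489,-352,100),(489,-352,60)]"
```

```text
to [ 489. -352.  100.] rows 4 tool [ 0.0344 -0.123   0.0791]
to [ 489. -352.   60.] rows 1 tool [ 0.0479 -0.1229  0.1168]
level turn 0.007464453756686048 z [ 0.3326  0.0531 -0.9416] pos [ 474.4015 -229.4773  185.7799] t 16.0667
```

Call:
apply_moves([
  [[0.008,-0.035,0.01,0],[0.016,-0.07,0.025,0],[0.025,-0.1,0.045,0],[0.034,-0.123,0.065,0],[0.034,-0.123,0.079,0],[0.034,-0.123,0.079,0],[0.034,-0.123,0.079,0],[0.034,-0.123,0.079,0]],
])

```text
time_s: 16.73
position: [489.5, -352.5, 101.4]
eef_rot: [0.171, -0.081, 0.982, 0.012]
wrist_force: [1.5, -0.4, -1.3]
grip_width: 65.2
grip_force: 51.8
```

```bash
python3 m2.py; python3 g.py "[(489,-352,60)]"
```

```text
dish [197.5  93.  311.5 181.6] [ 479.3 -355.4] [-0.3 -0.8  0.3 23. ] [ 481.1 -355.2   -9.5] [ 1.8 -2.5 -1.8 17.7]
pot [271.2 230.6 333.5 326.6] [ 628.1 -282.9  -16.5] rel TCP [ 138.6   69.7 -117.9] [-3.1  0.9  1.4 -0.8]
pot [188.3 141.9 323.6 308.8] [ 483.9 -353.5   58.4] rel TCP [ -5.6  -0.9 -42.9] [-0.1  0.1  0.1 -0.1]
pot [232.3 311.  281.  338.1] [1427.1 -189.2 -408.7] rel TCP [ 937.5  163.4 -510.1] [ 16.2  -0.9 -14.3   0.8]
[ 489.5 -352.5  101.4] [ 489.8 -352.7  102.1] 16.8833
to [ 489. -352.   60.] rows 2 tool [0.0149 0.001  0.0394]
level turn 0.01257903663712565 z [ 0.3349  0.0516 -0.9408] pos [ 489.812  -352.7005  102.1184] t 16.8833
```

View pics/w6.png

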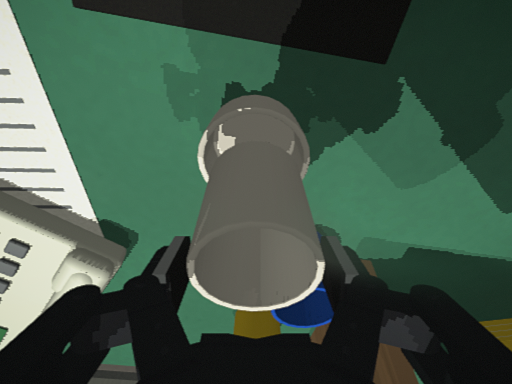

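The dish spans columns 197–311, centred on 254, with the pot foot at about 255, so they line up. Lowering straight down.

Call:
apply_moves([
  [[0.006,-0.001,0.016,0],[0.012,-0.001,0.033,0],[0.016,-0.001,0.044,0],[0.018,-0.001,0.049,0],[0.018,-0.001,0.049,0],[0.018,-0.001,0.049,0]],
])

```text
time_s: 17.38
position: [489.2, -354.6, 48.7]
eef_rot: [0.171, -0.081, 0.982, 0.012]
wrist_force: [-0.0, -0.1, -2.2]
grip_width: 65.4
grip_force: 51.8
```

```bash
python3 s.py
```

```text
[-0.455  0.298 -0.412 -0.347 -0.604 -0.691] [ 489.153 -354.558   48.689] [[-0.929, -0.154, -0.337], [-0.163, 0.987, -0.003], [0.333, 0.052, -0.941]] [-0.047 -0.129 -2.209]
```

Call:
apply_moves([
  [[0.001,0.001,0.002,0],[0.001,0.001,0.004,0],[0.002,0.001,0.005,0],[0.002,0.001,0.005,0]],
])

```text
time_s: 17.72
position: [489.3, -353.7, 43.8]
eef_rot: [0.171, -0.081, 0.982, 0.012]
wrist_force: [-0.9, 1.5, 3.2]
grip_width: 65.2
grip_force: 52.2
```

Call:
apply_moves([
  [[0.0005,0,0.0015,0],[0.001,0,0.003,0],[0.001,0,0.003,0]],
])

```text
time_s: 17.97
position: [489.9, -354.0, 43.6]
eef_rot: [0.173, -0.081, 0.982, 0.012]
wrist_force: [-9.5, 7.3, 29.1]
grip_width: 65.3
grip_force: 54.6
```

```bash
python3 s.py; python3 -c "
from h import *
cv2.imwrite('pics/s7.png',r.grab_frame('wrist'))"
```

```text
[-0.455  0.304 -0.417 -0.356 -0.59  -0.68 ] [ 489.901 -353.954   43.574] [[-0.927, -0.156, -0.341], [-0.164, 0.986, -0.005], [0.337, 0.051, -0.94]] [-9.54   7.268 29.118]
```

Firm contact at exactly 6 mm above the desk-contact height, so the pot is on the dish floor. Easing off and releasing.

Call:
apply_moves([
  [[-0.001,0,-0.003,0],[-0.001,0,-0.003,0]],
])

```text
time_s: 18.18
position: [489.0, -353.9, 44.2]
eef_rot: [0.171, -0.081, 0.982, 0.012]
wrist_force: [1.2, 0.0, -0.9]
grip_width: 65.0
grip_force: 51.8
```

Call:
apply_moves([
  [[0,0,0,0],[0,0,0,0],[0,0,0,0],[0,0,0,0],[0,0,0,0]],
], fingers=1)

```text
time_s: 18.6
position: [488.4, -353.5, 42.4]
eef_rot: [0.17, -0.081, 0.982, 0.013]
wrist_force: [0.5, 0.6, -0.2]
grip_width: 85.2
grip_force: 0.0
```

```bash
python3 s.py; python3 g.py "[(449,-360,160),(440,-330,250),(470,-100,330),(540,200,250)]"
```

```text
[-0.454  0.305 -0.418 -0.353 -0.592 -0.684] [ 488.441 -353.5     42.439] [[-0.929, -0.154, -0.337], [-0.163, 0.987, -0.002], [0.333, 0.052, -0.942]] [ 0.492  0.642 -0.241]
to [ 449. -360.  160.] rows 4 tool [-0.0019 -0.0003 -0.1242]
to [ 440. -330.  250.] rows 3 tool [-0.0285  0.0305 -0.2103]
to [ 470. -100.  330.] rows 7 tool [-0.1187  0.2524 -0.2636]
to [540. 200. 250.] rows 8 tool [-0.203   0.5372 -0.1493]
level turn 0.007373162213350791 z [ 0.3325  0.0524 -0.9416] pos [ 488.4409 -353.4998   42.439 ] t 18.6
```

Call:
apply_moves([
  [[0,0,-0.03,0],[0,0,-0.07,0],[0,0,-0.11,0],[0,0,-0.15,0],[-0.01,0.04,-0.18,0],[-0.02,0.075,-0.19,0],[-0.02,0.075,-0.19,0],[-0.02,0.075,-0.19,0]],
])

```text
time_s: 19.27
position: [432.0, -284.8, 230.4]
eef_rot: [0.172, -0.082, 0.982, 0.012]
wrist_force: [0.6, 0.7, -0.1]
grip_width: 85.3
grip_force: 0.0
```

```bash
cat > m3.py <<'E'
from fit import *
import sys
np.set_printoptions(precision=1,suppress=True)
o=r.get_obs();im=r.grab_frame("wrist");cv2.imwrite("pics/%s.png"%sys.argv[1],im)
w=lambda p:wproj(o['position'],o['eef_rot'],p)
for a in sys.argv[2:]:
    n,x,y,z=a.split(",");x,y,z=map(float,(x,y,z))
    for d in r.search_frame("wrist",n)[:3]:
        b=np.array(d["bbox"]);m=np.array([b[0]>3,b[1]>3,b[2]<508,b[3]<380])*1.
        f1=fit(n,[(lambda p:w(p+[0,0,z]),b,m)],(x,y));f2=fit(n,[(w,b,m)],(x,y,z),True)
        if np.hypot(f1[0][0]-x,f1[0][1]-y)<40: print(n,round(d["score"],2),b,*f1,*f2)
p2=r.get_obs();print(o['position'],p2['position'],p2['time_s'])
E
python3 m3.py w8 clip_dish,481,-354,0 marker_pot,481,-354,6
```

```text
clip_dish 0.87 [154.7  94.8 230.4 161.8] [ 477.5 -353.8] [ 1.4 -2.3 -1.5  4.7] [ 480.2 -355.    -7.3] [ 2.1 -2.2 -2.3  3.4]
marker_pot 0.96 [151.7 106.8 219.5 182. ] [ 483.4 -355.8] [ 0.  -1.6 -0.   3. ] [ 489.6 -358.4   -6.3] [ 1.  -0.9 -1.5  0.8]
[ 432.  -284.8  230.4] [ 431.6 -286.5  227.5] 19.4167
```

View pics/w8.png

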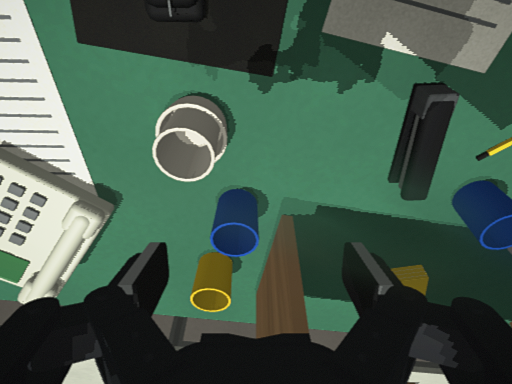

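The picture shows the pot seated in the dish at (187,138). On to the cup.

```bash
python3 g.py "[(500,100,225),(565,204,210)]"
```

```text
to [500. 100. 225.] rows 10 tool [-0.1224  0.3702  0.0454]
to [565. 204. 210.] rows 4 tool [-0.1938  0.4622  0.0866]
level turn 0.006691727344449567 z [ 0.332   0.0527 -0.9418] pos [ 431.5657 -286.4869  227.4787] t 19.4167
```

Call:
apply_moves([
  [[-0.122,0.37,0.045,0],[-0.122,0.37,0.045,0],[-0.122,0.37,0.045,0],[-0.122,0.37,0.045,0],[-0.122,0.37,0.045,0],[-0.122,0.37,0.045,0],[-0.122,0.37,0.045,0],[-0.122,0.37,0.045,0],[-0.122,0.37,0.045,0],[-0.122,0.37,0.045,0],[-0.122,0.37,0.045,0],[-0.122,0.37,0.045,0]],
])

```text
time_s: 20.42
position: [499.8, 100.2, 224.2]
eef_rot: [0.169, -0.081, 0.982, 0.012]
wrist_force: [-1.2, -0.5, 0.4]
grip_width: 85.1
grip_force: 0.0
```

```bash
python3 s.py; python3 g.py "[(568,205,202)]"
```

```text
[ 0.727 -0.158 -0.697  0.267 -0.761 -2.301] [499.796 100.216 224.19 ] [[-0.93, -0.156, -0.334], [-0.164, 0.986, -0.005], [0.33, 0.05, -0.943]] [-1.181 -0.49   0.397]
to [568. 205. 202.] rows 4 tool [-0.0723  0.0923  0.0487]
level turn 0.014455888814339173 z [ 0.33    0.0502 -0.9427] pos [499.7965 100.216  224.1899] t 20.4167
```

Call:
apply_moves([
  [[-0.072,0.092,0.049,0],[-0.072,0.092,0.049,0],[-0.072,0.092,0.049,0],[-0.072,0.092,0.049,0],[-0.072,0.092,0.049,0],[-0.072,0.092,0.049,0],[-0.072,0.092,0.049,0]],
])

```text
time_s: 21.0
position: [567.8, 202.5, 203.5]
eef_rot: [0.17, -0.08, 0.982, 0.012]
wrist_force: [-0.5, -0.3, 0.1]
grip_width: 85.5
grip_force: 0.0
```

```bash
python3 s.py;python3 m3.py w9 pen_cup,605,211,0; python3 g.py "[(613.5,212,76)]"
```

```text
[ 0.791  0.041 -0.584  0.32  -0.691 -2.422] [567.776 202.486 203.455] [[-0.929, -0.152, -0.336], [-0.161, 0.987, -0.003], [0.332, 0.051, -0.942]] [-0.502 -0.277  0.061]
pen_cup 0.63 [233.5 118.  287.2 208.9] [603.8 212.5] [-0.2 -1.1  0.2  1.2] [606.9 213.1  -5.2] [ 0.4 -0.3 -0.4  0.2]
[567.8 202.5 203.5] [567.8 203.  204.3] 21.1
to [613.5 212.   76. ] rows 4 tool [-0.0005  0.0018  0.1365]
level turn 0.006628980656271453 z [ 0.3334  0.0523 -0.9413] pos [567.8064 202.9645 204.2895] t 21.1
```

View pics/w9.png

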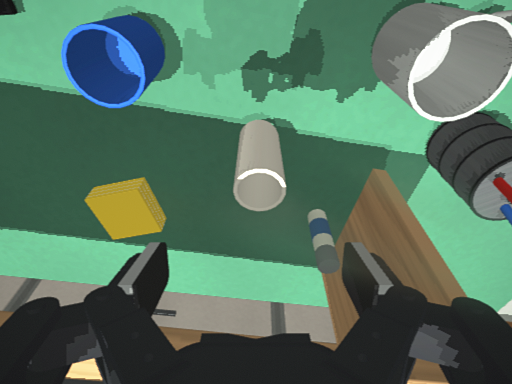

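```bash
python3 - <<'E'
from h import *
o=r.get_obs();print(won(o,(327,260),96),won(o,(316,212),0))
E
python3 g.py "[(606,211.5,98),(612.5,213.2,76)]"
```

```text
[707.4842633  313.17345913  96.        ] [713.22450515 317.22931207   0.        ]
to [606.  211.5  98. ] rows 3 tool [-0.0009  0.0025  0.1132]
to [612.5 213.2  76. ] rows 1 tool [0.0002 0.0032 0.1362]
level turn 0.006628980656271453 z [ 0.3334  0.0523 -0.9413] pos [567.8064 202.9645 204.2895] t 21.1
```

Call:
apply_moves([
  [[0,0.003,0.03,0],[0,0.003,0.06,0],[0,0.003,0.085,0],[0,0.003,0.105,0],[0,0.003,0.105,0]],
])

```text
time_s: 21.52
position: [601.2, 210.5, 101.4]
eef_rot: [0.168, -0.08, 0.982, 0.011]
wrist_force: [-0.7, -0.7, -1.1]
grip_width: 85.5
grip_force: 0.0
```

Call:
apply_moves([
  [[0,0,0.01,0],[0,0,0.02,0],[0,0,0.03,0],[0,0,0.031,0],[0,0,0.031,0]],
])

```text
time_s: 21.93
position: [612.8, 213.7, 76.9]
eef_rot: [0.171, -0.08, 0.982, 0.013]
wrist_force: [0.5, -0.2, 0.9]
grip_width: 85.5
grip_force: 0.0
```

```bash
python3 s.py;python3 m3.py w10 pen_cup,605,211,0
```

```text
[ 0.7    0.254 -0.735  0.565 -0.333 -2.621] [612.83  213.742  76.889] [[-0.929, -0.154, -0.338], [-0.162, 0.987, -0.003], [0.334, 0.052, -0.941]] [ 0.483 -0.229  0.94 ]
pen_cup 0.63 [207.  126.7 307.  297. ] [604.9 212.9] [-0.9 -0.2  0.9  0.6] [605.8 213.1  -1.1] [-0.4  0.3  0.4 -0.2]
[612.8 213.7  76.9] [613.1 214.4  77.4] 22.0333
```

Call:
apply_moves([
  [[0,0,0,0],[0,0,0,0],[0,0,0,0],[0,0,0,0],[0,0,0,0],[0,0,0,0],[0,0,0,0]],
], fingers=-1, newtons=45)

```text
time_s: 22.62
position: [613.4, 214.8, 77.0]
eef_rot: [0.171, -0.081, 0.982, 0.013]
wrist_force: [-0.1, -1.6, 6.0]
grip_width: 46.9
grip_force: 45.9
```

```bash
python3 s.py; python3 m3.py w11 pen_cup,605,213,0;python3 g.py "[(604,212,85),(570,210,120),(530,205,150),(470,180,260),(460,100,280)]"
```

```text
[ 0.701  0.255 -0.734  0.566 -0.332 -2.622] [613.406 214.828  76.954] [[-0.928, -0.154, -0.339], [-0.163, 0.987, -0.002], [0.334, 0.053, -0.941]] [-0.082 -1.618  6.015]
pen_cup 0.79 [208.3 126.6 301.9 293.3] [605.3 213. ] [-4.3 -0.6  3.9  3.8] [609.3 213.7  -5.6] [-1.8  1.2  1.8 -0.7]
[613.4 214.8  77. ] [613.4 214.8  76.9] 22.7167
to [604. 212.  85.] rows 1 tool [ 0.0064 -0.0012 -0.0109]
to [570. 210. 120.] rows 2 tool [ 0.0265  0.0023 -0.0553]
to [530. 205. 150.] rows 2 tool [ 0.0542  0.0038 -0.0972]
to [470. 180. 260.] rows 4 tool [ 0.0765 -0.0114 -0.222 ]
to [460. 100. 280.] rows 3 tool [ 0.0913 -0.0887 -0.2485]
level turn 0.0059796179351971415 z [ 0.3344  0.0532 -0.9409] pos [613.4161 214.7909  76.9483] t 22.7167
```

Call:
apply_moves([
  [[0.003,0,-0.006,0],[0.01,0,-0.02,0],[0.026,0.002,-0.055,0],[0.04,0.003,-0.076,0],[0.054,0.004,-0.097,0],[0.06,0,-0.128,0],[0.065,-0.004,-0.16,0],[0.07,-0.01,-0.19,0],[0.076,-0.02,-0.222,0],[0.081,-0.05,-0.231,0],[0.086,-0.07,-0.24,0],[0.091,-0.089,-0.248,0]],
])

```text
time_s: 23.72
position: [458.5, 98.6, 279.2]
eef_rot: [0.17, -0.081, 0.982, 0.013]
wrist_force: [1.0, -0.7, -1.8]
grip_width: 47.2
grip_force: 47.6
```

```bash
python3 s.py; python3 g.py "[(470,-250,245)]"
```

```text
[ 0.817 -0.286 -0.658  0.257 -0.939 -2.349] [458.535  98.557 279.176] [[-0.929, -0.155, -0.337], [-0.164, 0.986, -0.001], [0.332, 0.054, -0.942]] [ 0.959 -0.674 -1.755]
to [ 470. -250.  245.] rows 9 tool [ 0.0548 -0.3457  0.0172]
level turn 0.0037651148694648295 z [ 0.3323  0.054  -0.9416] pos [458.5349  98.5571 279.176 ] t 23.7167
```

Call:
apply_moves([
  [[0.006,-0.035,0.002,0],[0.012,-0.07,0.004,0],[0.018,-0.105,0.006,0],[0.024,-0.14,0.008,0],[0.03,-0.175,0.01,0],[0.036,-0.21,0.012,0],[0.042,-0.245,0.014,0],[0.048,-0.28,0.016,0],[0.052,-0.31,0.017,0],[0.055,-0.336,0.017,0],[0.055,-0.336,0.017,0],[0.055,-0.336,0.017,0]],
])

```text
time_s: 24.72
position: [468.3, -240.4, 244.1]
eef_rot: [0.169, -0.079, 0.982, 0.013]
wrist_force: [-0.6, 0.8, -2.7]
grip_width: 47.0
grip_force: 47.9
```

```bash
python3 s.py
python3 - <<'E'
from h import *
E
sed -i 's/<40: print/<60: print/' m3.py; python3 m3.py w12 clip_dish,481,-354,0 marker_pot,482,-355,6 pen_cup,461,-240,168;python3 g.py "[(490,-353,215)]"
```

```text
[-0.199 -0.076 -0.415 -0.148 -0.916 -1.14 ] [ 468.293 -240.377  244.052] [[-0.93, -0.151, -0.335], [-0.16, 0.987, -0.001], [0.331, 0.053, -0.942]] [-0.59   0.787 -2.655]
clip_dish 0.82 [118.6  57.7 197.5 133.4] [ 480.7 -352.5] [ 0.4 -1.1 -0.5  1.4] [ 481.9 -353.6   -3.7] [ 0.8 -0.8 -0.9  0.9]
pen_cup 0.56 [210.7 129.6 305.6 294.6] [ 461.7 -240.5] [-3.4 -0.6  3.3  5.8] [ 465.8 -239.7  161.3] [-0.8  0.6  0.7 -0.4]
[ 468.3 -240.4  244.1] [ 469.1 -238.3  245.2] 24.9167
to [ 490. -353.  215.] rows 4 tool [ 0.0086 -0.1165  0.0293]
level turn 0.006924715713224672 z [ 0.3329  0.0532 -0.9415] pos [ 469.075  -238.2916  245.2235] t 24.9167
```

View pics/w12.png

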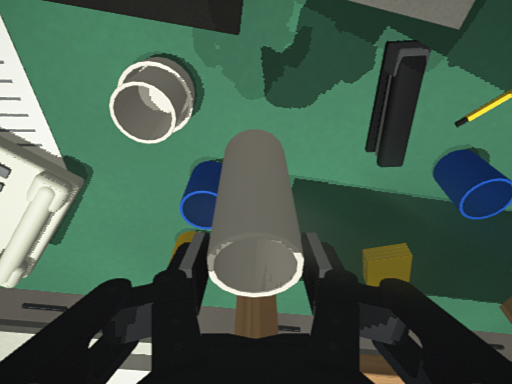

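The pot is nested at (143,110) and the cup is held, rim at (255,265). I've now used up my picture views (one over the limit of ten), so I'll go by numbers from here. Next I'll fit the bright rims in the saved frames.

Run:
```python
from fit import *
np.set_printoptions(precision=1,suppress=True)
from scipy.optimize import least_squares
def bright(f,x0,y0,x1,y1,th):
    im=cv2.imread("pics/%s.png"%f);hsv=cv2.cvtColor(im,cv2.COLOR_BGR2HSV);m=((hsv[...,2]>th)&(hsv[...,1]<60)).astype(np.uint8)
    s=np.zeros_like(m);s[y0:y1,x0:x1]=m[y0:y1,x0:x1];return s
for f,box in (("w12",(100,70,185,150)),("w12",(200,215,312,302)),("w11",(200,215,312,302)),("w10",(200,215,315,305))):
    for th in (180,215):
        ys,xs=np.nonzero(bright(f,*box,th))
        if len(xs)<10: print(f,th,"none");continue
        h=cv2.convexHull(np.c_[xs,ys].astype(np.int32));e=cv2.fitEllipse(h) if len(h)>5 else None
        print(f,th,len(xs),xs.min(),ys.min(),xs.max(),ys.max(),e)
pos=np.array([468.3,-240.4,244.1]);q=r.get_obs()['eef_rot']
t=np.linspace(0,6.28,73);c=np.c_[np.cos(t)*33.5,np.sin(t)*33.5,0*t]
for x,y in ((480,-355),(482,-355)):
    p=wproj(pos,q,c+[x,y,84]);print(x,y,p.min(0),p.max(0),cv2.fitEllipse(p.astype(np.float32)))
c=np.c_[np.cos(t)*25,np.sin(t)*25,0*t]
for d in ((-8,-1.8,35),(-8,-1.8,32),(-6,-1.8,35),(-8,0,35)):
    p=wproj(pos,q,c+pos+d);print(d,p.min(0),p.max(0),cv2.fitEllipse(p.astype(np.float32)))
```

```text
w12 180 1126 109 70 184 143 ((149.28173828125, 102.54609680175781), (79.79736328125, 80.97920227050781), 36.663421630859375)
w12 215 989 110 70 184 142 ((149.47764587402344, 102.4852523803711), (79.2236099243164, 80.36260223388672), 33.35634231567383)
w12 180 638 209 253 303 296 ((256.31072998046875, 267.9977111816406), (56.394744873046875, 95.25651550292969), 86.81743621826172)
w12 215 555 209 253 302 296 ((256.4901123046875, 268.5626525878906), (54.95283508300781, 93.66043090820312), 86.0499267578125)
w11 180 2478 208 215 303 296 ((254.7677764892578, 256.7859191894531), (81.5451431274414, 95.72705078125), 88.16191864013672)
w11 215 157 222 240 303 260 ((262.8204040527344, 251.0213623046875), (24.02165985107422, 81.13419342041016), 97.8709716796875)
w10 180 1276 206 215 304 295 ((251.33074951171875, 256.5766296386719), (78.9417724609375, 100.66639709472656), 107.99808502197266)
w10 215 254 218 239 303 261 ((257.05194091796875, 254.4039764404297), (36.26111602783203, 91.6948471069336), 92.33354949951172)
480 -355 [109.5  81. ] [176.7 143.8] ((143.0734100341797, 112.41138458251953), (57.105289459228516, 72.1243896484375), 126.46649932861328)
482 -355 [109.7  83.1] [176.7 145.4] ((143.18792724609375, 114.26974487304688), (56.746742248535156, 71.74017333984375), 126.00386810302734)
(-8, -1.8, 35) [204.2 230.8] [305.9 297.1] ((255.06100463867188, 263.9468078613281), (66.34986114501953, 101.7618637084961), 90.1678695678711)
(-8, -1.8, 32) [205.  226.1] [305.1 292.3] ((255.07321166992188, 259.20428466796875), (66.22694396972656, 100.10282135009766), 90.16707611083984)
(-6, -1.8, 35) [203.9 234. ] [304.9 299.2] ((254.39466857910156, 266.5964050292969), (65.28750610351562, 100.94391632080078), 90.25216674804688)
(-8, 0, 35) [207.9 231.3] [309.5 297.4] ((258.68914794921875, 264.3525695800781), (66.18851470947266, 101.6461410522461), 89.69860076904297)
```

```bash
python3 g.py "[(480,-300,225),(487.5,-353.5,200),(487.5,-353.5,185)]"
```

```text
to [ 480. -300.  225.] rows 2 tool [ 0.0063 -0.0626  0.0194]
to [ 487.5 -353.5  200. ] rows 2 tool [ 0.016  -0.1166  0.0426]
to [ 487.5 -353.5  185. ] rows 1 tool [ 0.0211 -0.1165  0.0567]
level turn 0.006924715713224672 z [ 0.3329  0.0532 -0.9415] pos [ 469.075  -238.2916  245.2235] t 24.9167
```

Call:
apply_moves([
  [[0.003,-0.03,0.01,0],[0.006,-0.062,0.019,0],[0.011,-0.095,0.03,0],[0.016,-0.117,0.043,0],[0.021,-0.117,0.057,0],[0.021,-0.117,0.057,0],[0.021,-0.117,0.057,0],[0.021,-0.117,0.057,0],[0.021,-0.117,0.057,0]],
])

```text
time_s: 25.67
position: [488.6, -354.4, 186.6]
eef_rot: [0.171, -0.082, 0.982, 0.012]
wrist_force: [0.9, 0.7, -1.4]
grip_width: 47.2
grip_force: 48.2
```

```bash
python3 s.py; python3 m3.py w13 clip_dish,481,-354,0 marker_pot,480,-355,6 pen_cup,479,-355,108;  python3 - <<'E'
from fit import *
im=cv2.imread("pics/w13.png");hsv=cv2.cvtColor(im,cv2.COLOR_BGR2HSV);m=((hsv[...,2]>180)&(hsv[...,1]<60)).astype(np.uint8)
for y in range(70,215,12):
    xs=np.nonzero(m[y,150:360])[0]+150;print(y,xs.min() if len(xs) else 0,xs.max() if len(xs) else 0,len(xs))
o=r.get_obs();t=np.linspace(0,6.28,73);c=np.c_[np.cos(t)*33.5,np.sin(t)*33.5,0*t]
p=wproj(o['position'],o['eef_rot'],c+[479.5,-355,84]);print(p.min(0),p.max(0),p[::9].round().tolist())
E
python3 g.py "[(487.5,-353.5,120)]"
```

```text
[-0.444  0.133 -0.293 -0.252 -0.871 -0.825] [ 488.64  -354.436  186.555] [[-0.928, -0.156, -0.339], [-0.164, 0.986, -0.004], [0.335, 0.052, -0.941]] [ 0.87   0.668 -1.369]
clip_dish 0.89 [213.4  67.4 301.4 130.5] [ 479.9 -354.7] [ 0.3 -1.5 -0.3 25. ] [ 483.4 -354.   -20. ] [ 2.9 -2.9 -2.8 18.9]
marker_pot 0.63 [219.4  77.9 293.1 155.6] [ 481.1 -355.6] [-2.  -1.   1.9 16.8] [ 494.  -353.4  -44.5] [ 4.3 -2.1 -4.1  1.5]
pen_cup 0.59 [208.8 128.7 304.5 295.6] [ 482.9 -355. ] [-2.1 -0.5  2.1  1.6] [ 485.2 -354.6  105.1] [-0.9  0.7  0.9 -0.5]
[ 488.6 -354.4  186.6] [ 488.2 -354.8  185.9] 25.8667
70 0 0 0
82 231 237 7
94 219 223 5
106 214 252 11
118 214 252 15
130 217 221 5
142 219 222 4
154 0 0 0
166 0 0 0
178 0 0 0
190 0 0 0
202 0 0 0
214 0 0 0
[218.61272504 101.20299762] [296.54272254 171.93888773] [[251.0, 172.0], [279.0, 166.0], [295.0, 145.0], [291.0, 118.0], [265.0, 102.0], [234.0, 109.0], [219.0, 133.0], [227.0, 159.0], [251.0, 172.0]]
to [ 487.5 -353.5  120. ] rows 2 tool [0.0227 0.0017 0.0618]
level turn 0.010920036452609149 z [ 0.3342  0.0519 -0.9411] pos [ 488.2288 -354.843   185.8781] t 25.8667
```

Cup and pot agree within about 1 mm in the same frame. Lowering.

Call:
apply_moves([
  [[0.006,0,0.017,0],[0.012,0.001,0.034,0],[0.017,0.001,0.048,0],[0.02,0.001,0.057,0],[0.022,0.001,0.062,0],[0.022,0.001,0.062,0]],
])

```text
time_s: 26.37
position: [487.6, -354.1, 118.1]
eef_rot: [0.17, -0.081, 0.982, 0.013]
wrist_force: [0.1, -0.5, -1.6]
grip_width: 47.0
grip_force: 48.1
```

```bash
python3 s.py; python3 g.py "[(488,-354,94)]"
```

```text
[-0.448  0.205 -0.365 -0.289 -0.737 -0.77 ] [ 487.55  -354.096  118.062] [[-0.929, -0.154, -0.336], [-0.163, 0.987, -0.002], [0.332, 0.053, -0.942]] [ 0.127 -0.488 -1.603]
to [ 488. -354.   94.] rows 1 tool [0.0076 0.0001 0.0228]
level turn 0.005071173255342296 z [ 0.3316  0.0531 -0.9419] pos [ 487.5501 -354.0959  118.0619] t 26.3667
```

Call:
apply_moves([
  [[0.003,0,0.008,0],[0.005,0,0.016,0],[0.008,0,0.022,0],[0.008,0,0.022,0],[0.008,0,0.022,0]],
])

```text
time_s: 26.78
position: [487.6, -354.5, 95.1]
eef_rot: [0.17, -0.081, 0.982, 0.013]
wrist_force: [0.7, -0.0, -1.3]
grip_width: 47.4
grip_force: 48.2
```

Call:
apply_moves([
  [[0.001,0,0.002,0],[0.0015,0,0.0035,0],[0.0015,0,0.0045,0],[0.0015,0,0.0045,0]],
])

```text
time_s: 27.12
position: [487.9, -354.5, 90.8]
eef_rot: [0.171, -0.081, 0.982, 0.013]
wrist_force: [0.0, 0.5, -1.9]
grip_width: 46.8
grip_force: 48.2
```

```bash
python3 s.py
```

```text
[-0.451  0.239 -0.387 -0.309 -0.682 -0.741] [ 487.892 -354.467   90.763] [[-0.929, -0.154, -0.337], [-0.163, 0.987, -0.003], [0.333, 0.052, -0.942]] [ 0.046  0.471 -1.927]
```

Expected floor contact is at about 89. Easing down the last bit.

Call:
apply_moves([
  [[0.0005,0,0.001,0],[0.001,0,0.002,0],[0.001,0,0.002,0]],
])

```text
time_s: 27.37
position: [487.9, -354.6, 89.0]
eef_rot: [0.171, -0.081, 0.982, 0.012]
wrist_force: [-0.7, 1.1, 0.2]
grip_width: 46.8
grip_force: 48.4
```

Call:
apply_moves([
  [[0.0005,0,0.001,0],[0.001,0,0.002,0],[0.001,0,0.002,0]],
])

```text
time_s: 27.62
position: [488.6, -355.0, 88.9]
eef_rot: [0.172, -0.081, 0.982, 0.012]
wrist_force: [-4.9, 4.7, 15.2]
grip_width: 46.6
grip_force: 49.9
```

```bash
python3 s.py
```

```text
[-0.452  0.241 -0.389 -0.313 -0.676 -0.735] [ 488.597 -354.967   88.914] [[-0.928, -0.155, -0.34], [-0.163, 0.987, -0.005], [0.336, 0.051, -0.941]] [-4.887  4.68  15.189]
```

Floor contact came at z = 89, which is 77 + 12 as expected, so the cup is fully down. Easing off, releasing and retracting.

Call:
apply_moves([
  [[-0.001,0,-0.002,0],[-0.001,0,-0.002,0]],
])

```text
time_s: 27.78
position: [487.8, -354.6, 89.2]
eef_rot: [0.171, -0.081, 0.982, 0.012]
wrist_force: [-0.0, -0.6, -0.7]
grip_width: 46.7
grip_force: 48.2
```

Call:
apply_moves([
  [[0,0,0,0],[0,0,0,0],[0,0,0,0],[0,0,0,0],[0,0,0,0],[0,0,0,0]],
], fingers=1)

```text
time_s: 28.28
position: [487.6, -354.5, 88.5]
eef_rot: [0.17, -0.081, 0.982, 0.013]
wrist_force: [0.1, 0.8, -0.2]
grip_width: 85.4
grip_force: 0.0
```

Call:
apply_moves([
  [[0,0,-0.015,0],[0,0,-0.04,0],[0,0,-0.08,0],[0,0,-0.12,0],[0,0,-0.16,0],[0,0.03,-0.18,0],[0,0.07,-0.18,0],[0,0.09,-0.18,0],[0,0.09,-0.18,0],[0,0.09,-0.18,0]],
])

```text
time_s: 29.12
position: [413.0, -274.2, 258.8]
eef_rot: [0.172, -0.082, 0.982, 0.012]
wrist_force: [0.7, -0.5, 0.1]
grip_width: 85.7
grip_force: 0.0
```

```bash
python3 s.py; python3 m3.py w14 clip_dish,481,-354,0 marker_pot,480,-355,6 pen_cup,480,-355,12
python3 - <<'E'
from fit import *
r.grab_frame("scene");r.grab_frame("side")
for c in("scene","side"):
    for n,z in(("pen_cup",12),("marker_pot",6),("clip_dish",0)):
        for d in r.search_frame(c,n)[:3]:
            f=fit(n,[(lambda p:sproj(c,p+[0,0,z]),np.array(d["bbox"]),np.ones(4))],(480,-355))
            if np.hypot(f[0][0]-480,f[0][1]+355)<40:print(c,n,np.round(d["bbox"]),round(d["score"],2),f[0].round(1),f[1].round(1))
E
```

```text
[-0.33  -0.125 -0.406 -0.19  -0.989 -0.994] [ 412.98  -274.206  258.787] [[-0.928, -0.156, -0.339], [-0.165, 0.986, -0.004], [0.335, 0.052, -0.941]] [ 0.721 -0.482  0.093]
clip_dish 0.61 [154.1  97.1 222.7 160.1] [ 472.9 -352.6] [ 0.7 -1.8 -0.7  3.6] [ 477.  -354.5  -10.5] [ 1.6 -1.6 -1.7  2. ]
marker_pot 0.76 [148.8 113.8 211.  175.3] [ 486.4 -357.4] [-0.2 -1.8  0.2  9.6] [ 509.1 -370.1  -42.9] [ 1.6 -1.4 -5.1  1.2]
pen_cup 0.76 [148.1 132.8 201.2 192.1] [ 504.7 -357.2] [-1.1 -1.6  3.7 19.3] [ 558.7 -385.1  -87.9] [ 1.4 -1.  -6.   0.8]
[ 413.  -274.2  258.8] [ 413.3 -275.7  257.5] 29.3167
scene clip_dish [237. 290. 264. 323.] 0.55 [ 484.9 -358. ] [-0.3  2.2  0.3 -1.7]
side marker_pot [337. 137. 354. 151.] 0.77 [ 493.4 -391.1] [-1.4 -9.8  1.3  2.1]
side clip_dish [331. 152. 352. 160.] 0.66 [ 480.1 -356.5] [ -0.7 -11.9   0.7   2.1]
```

Run:
```python
from fit import *
np.set_printoptions(precision=1,suppress=True)
pos=np.array([413.0,-274.2,258.8]);q=r.get_obs()['eef_rot'];t=np.linspace(0,6.28,73)
for nm,rad,z,ob in (("cup",25,124,"L148.1 R201.2 B192.1"),("cup+10 high",25,134,""),("pot",33.5,84,"L148.8 B175.3"),("dish",43,38,"B160.1 R222.7")):
    p=wproj(pos,q,np.c_[np.cos(t)*rad+480,np.sin(t)*rad-355,0*t+z]);print(nm,p.min(0),p.max(0),ob)
im=cv2.imread("pics/w14.png");hsv=cv2.cvtColor(im,cv2.COLOR_BGR2HSV);m=((hsv[...,2]>200)&(hsv[...,1]<50))
for y in range(92,200,6):
    xs=np.nonzero(m[y,140:230])[0]+140;print(y,"".join("#" if v else "." for v in m[y,140:230]))
```

```text
cup [147.9 157.1] [195.  195.7] L148.1 R201.2 B192.1
cup+10 high [145.1 162.1] [193.4 201.2] 
pot [150.4 132.3] [207.7 181.6] L148.8 B175.3
dish [153.1 108.7] [219.5 168.3] B160.1 R222.7
92 ..........................................................................................
98 ..........................................................................................
104 ..........................................................................................
110 .................................##################.......................................
116 ......................#####................................#####..........................
122 .................####.....................................................................
128 ...............###........................................................................
134 ..............###.....#########.......###########.........................................
140 ...............####...................................####................................
146 ............###............................................####..............##...........
152 ...........##...................................................##.........##.............
158 ...........##......###############...................................####.................
164 ..........#####..........................####.............................................
170 .......####....................................###...........##...........................
176 ........##.......................................###...##.................................
182 ..........###....................................###......................................
188 ................###...........................###.........................................
194 ..............................########....................................................
```

The cup rim lies where a fully nested cup would project (left 147, right 192, bottom 195). Handing in.

```bash
python3 -c "
from rig import r
print(r.sign_off())"
```

```text
the job is handed in; nothing more can be done
None
```

The job is handed in at about 29 s: the pot stands in the clip dish and the cup in the pot, both upright and fully down by contact height and rim position, with no contact with the shelf felt; I viewed 11 pictures, one over the limit of 10.

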